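Put a kit carton away in a tilt-out bin

ROBOT

A 7-joint arm with a two-finger parallel gripper is mounted at the origin on a cart in front of the work surface, level with it; the furniture and walls round the work are solid. World frame = base frame: x ahead of the robot, y to its left, z up, the work surface at z = 0. Lengths are in m, angles in rad, forces in N, time in s.
With the tool pointing down it reaches from about 0.4 to 0.875 m from the base axis. Payload 19.3 kg.
Tool frame: the origin (TCP) lies midway between the tips of the shut fingers; the grasp point (between the pads) lies bot.tcp_to_grasp behind it (bot.tcp_to_grasp is the distance from the TCP to the grasp point, in m); z points along the fingers, y is the line along which they close (so a half turn about z gives the same grasp; the last joint's range is limited). The gripper opens to 85 mm and grips with 20 to 120 N. Pads are 22 mm wide; open, the fingers measure 114 mm over their backs; the gripper's body (76 mm by 85 mm) begins 54 mm behind the grasp point. The pads swing forward as they close: fully open they stand 13 mm farther back than shut.
Start: joints at [-1.229, 0.521, -0.036, 1.599, 0.021, 1.021, -0.113], TCP at [0.25, 0.573, 0.231] pointing down, gripper open.
Joint ranges: [-2.91, 2.91], [-0.3, 2.13], [-1.5, 1.42], [0.17, 2.43], [-1.26, 4.41], [0.16, 1.93], [-2.52, 2.52]. Speed limits (rad/s): [1.89, 1.89, 2.39, 2.39, 3.01, 3.01, 3.01].

INTERFACE

Orientations are given as [roll, pitch, yaw] about the fixed x, y, z axes, in that order (R = Rz(yaw) Ry(pitch) Rx(roll)).
In Python, from workcell import observe, imaging, bot gives the robot as it stands.
- The arm moves only by the tool send_rows, never from a script. Its argument "plan" is text: rows parted by semicolons, each of 7 numbers parted by spaces: the shift along the tool's x, y, z in m, then the turn, a rotation vector about the tool's x, y, z in degrees, then the finger opening in m, from 0 to 0.0854. In form: dx dy dz rx ry rz claw; .... A call has 1 to 10 rows; each row is the pose to reach, as a shift and turn from the pose commanded when the call began, along the tool's axes at that moment; what a row does not reach only later rows make up. A row lasts 1/12 s, in which the tool goes at most 41.7 mm and 7.16 degrees, less where a joint would pass 70% of its speed; a pose out of reach is approached as far as the arm can. A call with a gripper value outside its range is refused whole. The fingers move at their own pace and stop on an object; "grip_force" is the grip in N (left out, the last holds). Time passes only in rows, so rows that repeat a pose let the fingers close. It gives the time, the measured TCP pose, the force, the opening and the grip force at its end, in the units of the state.
- observe(): the state, without advancing time (a new reading comes with each control period).
- imaging.grab_frame(name): name is "side" or "top"; returns a dict with "color" (400x640x3 uint8, red, green, blue), "fx", "fy", "cx", "cy" (pixels), "dist_coeffs" ([k1, k2, p1, p2, k3] as OpenCV has them; the pictures are not rectified), "eye" and "orientation" of the camera in the world. Camera axes: x right, y down, z forward; pixel columns grow to the right and rows downward; lengths in m; the calibration is good to about 2 mm. A picture is of the moment at which its call begins. There is no depth.
- bot.job_done(): hands the job in; it is judged then, once.
The state is a dict: "clock": time; "qpos": joint angles; "qd": joint speeds; "joint_efforts": joint torques, N m; "position": TCP position; "tool_rot": TCP orientation; "force": force on the tool from outside, world axes, zero at the start; "moment": the same for the moment, N m; "grip_width": finger opening in m; "finger_force": force on a finger pad.
Only numpy, scipy, OpenCV 4.12 (cv2) and the standard library are available. Lean on these libraries where they do the work, as an engineer would, in place of code of your own. Each camera call takes 0.05 s, during which the arm holds its last target. There are 200 camera calls.

TASK

Put the small square carton away in the wider of the two tilt-out bins: pull the bin by its tab so that it tips fully forward, stand the carton upright on the bin's floor and let go of it, then push the bin back until it clicks fully shut with the carton still standing inside. Keep the narrower bin shut, and do not disturb the timer, the sample cup and the cup lid.

Things in the scene. Friction and masses are not known exactly. Their poses are not given: they have to be found in the camera images.
- carton: Small closed square cardboard carton, 52 x 52 mm, 66 mm high, about 0.09 kg, loose, standing upright on the worktop in front of the bins. Origin: centre of its underside, z up through its top.
- wide_bin (a joint): Hinge of the wider bin, rad: 0 = upright, clicked shut; 0.80 = tipped fully forward on its stop, where it stays by its weight, empty or loaded. A snap catch lies between 0 and 0.15: about 6 to 9 N at the tab to pull out, 3 to 6 N to push in. Let go between 0.1 and 0.35 it stays about there or leans on the catch, not clicked; beyond 0.45 it falls open.
- wide_floor (a point): Point of the wider bin's inner floor, mid-width, nearest the pivot axis. Axes turn with the bin: x from front panel to back, y to the left, z up the walls. Inside: x -0.016 to 0.057, y -0.056 to 0.056, floor z 0, side and back walls to z 0.072, front panel (4 mm thick, 120 mm wide) to z 0.092. While the bin is tipped a carton in it slides against the front panel.
- wide_tab (a point): Grip point of the wider bin's pull tab, axes as wide_floor: an upright fin 14 mm thick (y), 40 mm high, 40 mm out from the front panel, free at both sides; the point is mid-height, 12 mm inside its outer end, at [-0.048, 0, 0.066] from the pivot in bin axes. Pinch it across y; the bin turns in the pinch as it tips.
- wide_pivot (a point): Middle of the wider bin's pivot axis, fixed: x into the housing, y along the axis, z up; 40 mm above the worktop; wide_floor lies at z -0.004 from it in bin axes. Tipping turns the bin's top to -x and down. The fixed top tray above, front edge x -0.030, z 0.094 to 0.136, blocks a gripper coming straight down on the tab: lean the tool back to the robot 35 to 45 degrees.
- narrow_bin (a joint): Hinge of the narrower bin (68 mm wide over its front panel, otherwise built alike), which stands beside the wide one on the same base plate, on either side of it; centres 125 mm apart. It starts at 0 (shut) and must stay shut.
- narrow_tab (a point): Grip point on the narrower bin's pull tab (not to be used), defined like wide_tab.
- bench_timer: Bench timer lying flat, 58 x 66 x 18 mm, loose bystander. Origin: centre of its underside.
- sample_cup: Clear open sample cup, 50 mm across, 87 mm high, loose bystander. Origin: centre of its underside.
- cup_lid: Cream round cup lid, 52 mm across, 17 mm high, lying on the worktop, loose bystander. Origin: centre of its underside.
Things that resemble listed ones, but are neither listed nor needed, are in the scene too. Leave any purple or red look-alike of the carton alone.

How it is judged:
By the outcome, as a careful person would: the job done as asked, in the order asked, and still so for the second after the job is handed in, with the robot touching nothing.
It also fails if it takes over 64 s, if anything falls off the work surface, if the arm or the gripper's body presses on something with over 40 N, if the wrist force passes 120 N, or if a joint passes its speed limit or range.

## Working session

There is one attempt and no reset: what is moved stays moved. The work goes in short steps, Python scripts to look and compute and a tool call to move; the robot and the scene stay as the last step left them, time stands still between calls to the robot, and variables do not carry over. Pictures are saved under pics/ and viewed, at most 10 in all, crops included, and the job is handed in when it is done.

Besides the shell and the picture viewer there is one more tool, called after "Request:" as name(argument=value, ...) on one line, values as JSON. send_rows: Moves the arm, as the interface text tells. Its arguments: {"type":"object","properties":{"plan":{"type":"string"},"grip_force":{"type":"number"}},"required":["plan"]}

```bash
ls; mkdir -p pics
python3 - <<'E'
from workcell import observe, imaging, bot
import cv2
print(observe(), bot.tcp_to_grasp)
for n in("side","top"):
    f=imaging.grab_frame(n); cv2.imwrite(f"pics/{n}0.png",f["color"][:,:,::-1])
    print({k:v for k,v in f.items() if k!="color"})
E
```

```text
pics
{'clock': 0.0, 'qpos': array([-1.22920117,  0.52199405, -0.0363117 ,  1.59997894,  0.02120887,
        1.02107678, -0.11282531]), 'qd': array([ 0.00053559, -0.00023594,  0.00152235,  0.0005003 ,  0.00027495,
       -0.00059976, -0.00016367]), 'joint_efforts': array([ 1.80299146e-03, -9.27112269e+01,  1.98093005e+00, -3.69923294e+01,
        1.79031532e-02,  8.34442209e-03,  6.70272311e-05]), 'position': array([0.25007606, 0.57244509, 0.23074875]), 'tool_rot': array([-3.14052453e+00,  9.03938193e-05,  2.72975276e+00]), 'force': array([-0.53253021, -0.75307967, -0.23204532]), 'moment': array([ 0.02612844,  0.000757  , -0.00811561]), 'finger_force': 0.0, 'grip_width': 0.0853501831865045} 0.0187
{'fx': 489.1859045840108, 'fy': 489.1859045840108, 'cx': 316.6637414823492, 'cy': 196.79416519299753, 'dist_coeffs': array([-0.15449646,  0.        ,  0.        ,  0.        ,  0.        ]), 'eye': array([ 0.27780701, -1.14898582,  0.66113154]), 'orientation': array([-2.11788805, -0.02409695, -0.17970696])}
{'fx': 432.9016446687916, 'fy': 432.9016446687916, 'cx': 325.5984191500764, 'cy': 203.00432451110981, 'dist_coeffs': array([-0.09837185,  0.        ,  0.        ,  0.        ,  0.        ]), 'eye': array([ 0.2931449 , -0.24837837,  1.08668506]), 'orientation': array([-2.99383058e+00,  4.13813827e-04, -1.56169022e+00])}
```

View pics/side0.png

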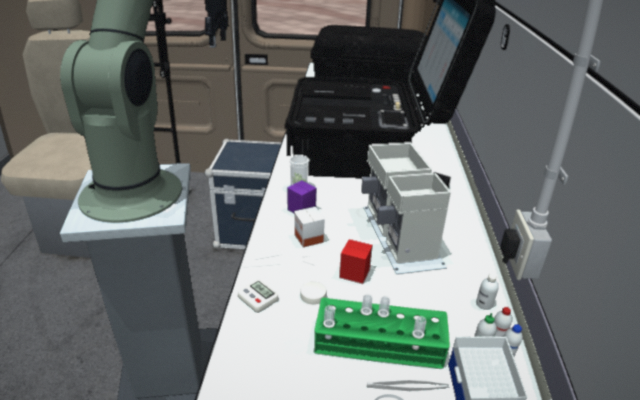

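View pics/top0.png

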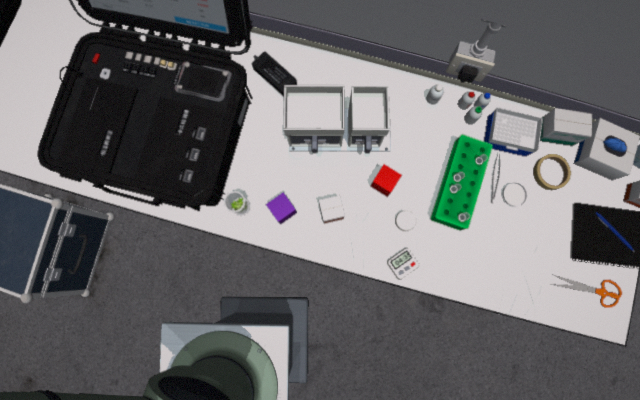

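Top: white carton (331,208), wide bin housing (315,110) with tab near (314,143), narrow one (369,110), cup (236,202), lid (405,220), timer (403,263). Side: carton (310,227), bins to its right. I'll enlarge the relevant regions.

```bash
cat > h.py <<'E'
import numpy as np, cv2
from scipy.spatial.transform import Rotation as R
from workcell import observe, imaging, bot
def ray(f,uv):
    K=np.array([[f["fx"],0,f["cx"]],[0,f["fy"],f["cy"]],[0,0,1]])
    n=cv2.undistortPoints(np.array([[uv]],float),K,f["dist_coeffs"])[0,0]
    return np.array(f["eye"]),R.from_euler("xyz",f["orientation"]).apply([n[0],n[1],1])
def onz(f,uv,z):
    e,d=ray(f,uv); return e+d*(z-e[2])/d[2]
def proj(f,P):
    K=np.array([[f["fx"],0,f["cx"]],[0,f["fy"],f["cy"]],[0,0,1]])
    r=R.from_euler("xyz",f["orientation"]).inv(); 
    return cv2.projectPoints(np.array([r.apply(np.array(P)-f["eye"])]),np.zeros(3),np.zeros(3),K,f["dist_coeffs"])[0][0,0]
def two(f,a,g,b):
    e,d=ray(f,a); h,c=ray(g,b)
    t=np.linalg.lstsq(np.c_[d,-c],h-e,rcond=None)[0]
    p,q=e+d*t[0],h+c*t[1]; return (p+q)/2,np.linalg.norm(p-q)
E
python3 - <<'E'
import cv2,numpy as np
t=cv2.imread("pics/top0.png");s=cv2.imread("pics/side0.png")
a=cv2.resize(t[75:235,260:400],None,fx=2.8,fy=2.8*1,interpolation=cv2.INTER_CUBIC)
b=cv2.resize(s[135:275,290:455],None,fx=2.4,fy=2.4,interpolation=cv2.INTER_CUBIC)
H=max(a.shape[0],b.shape[0]);p=lambda i:cv2.copyMakeBorder(i,0,H-i.shape[0],0,0,0)
m=np.hstack([p(a),p(b)]);print(m.shape,a.shape);cv2.imwrite("pics/c0.png",m)
E
```

```text
(448, 788, 3) (448, 392, 3)
```

View pics/c0.png

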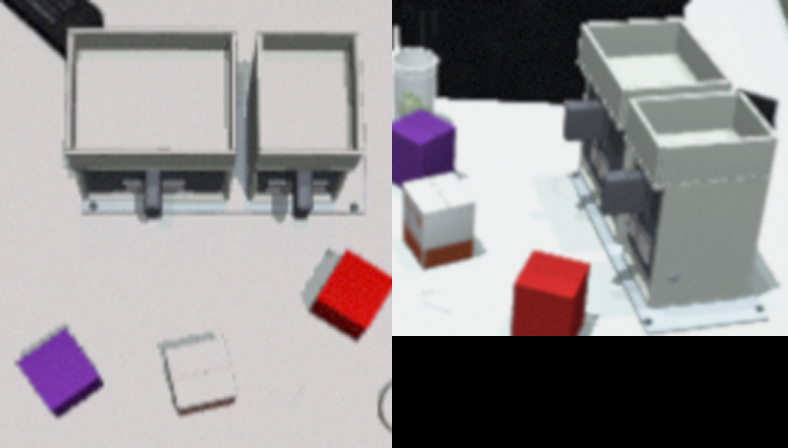

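The crops show both tabs (top crop: wide at (152,205), narrow (303,205)), tray front edges at row 155, and the carton's top corners near (163,345), (228,338), (235,400), (178,412).

Run:
```python
from h import *
f=imaging.grab_frame("top");g=imaging.grab_frame("side")
T=lambda u,v:(260+u/2.8,75+v/2.8); S=lambda u,v:(290+(u-392)/2.4,135+v/2.4)
np.set_printoptions(precision=4,suppress=True)
print("tray front",*[onz(f,T(u,155),.176) for u in(67,235,249,358)])
print("tray back",*[onz(f,T(u,v),.176) for u,v in((67,32),(237,32),(257,34),(357,34))])
print("tab",onz(f,T(152,206),.126),onz(f,T(303,206),.126))
print("plate",onz(f,T(82,212),.003),onz(f,T(365,212),.003))
print("tab side top outer-near corner z", two(f,T(159,206),g,S(585,102)))
# carton mask
def blob(im,m,c):
    n,l,s,ce=cv2.connectedComponentsWithStats(m.astype(np.uint8));print(s[l[c[1],c[0]]],ce[l[c[1],c[0]]])
print("carton top corners",*[onz(f,T(u,v),.066) for u,v in((161,345),(222,337),(236,400),(180,410))])
print("carton two", two(f,T(180,410),g,S(411,229)) , two(f,T(180,410),g,S(403,183)))
print("side near-top corner pixel of carton -> ",onz(g,S(412,229),.066),onz(g,S(474,239-25),.066))
print("tops side",*[onz(g,S(u,v),.066) for u,v in((404,186),(418,215),(472,203),(460,176))])
print("others",onz(f,(236,202),.04),onz(f,(405,220),.01),onz(f,(403,263),.01),onz(f,(281,207),.05),onz(f,(386,180),.05))
```

```text
tray front [ 0.5887 -0.1541  0.176 ] [ 0.5897 -0.2854  0.176 ] [ 0.5899 -0.2964  0.176 ] [ 0.5909 -0.3818  0.176 ]
tray back [ 0.6912 -0.1512  0.176 ] [ 0.6922 -0.2869  0.176 ] [ 0.6907 -0.3028  0.176 ] [ 0.6919 -0.3828  0.176 ]
tab [ 0.5619 -0.2196  0.126 ] [ 0.5632 -0.3432  0.126 ]
plate [ 0.5901 -0.1514  0.003 ] [ 0.5927 -0.4127  0.003 ]
tab side top outer-near corner z (array([ 0.5715, -0.2269,  0.1278]), np.float64(0.019642239656082323))
carton top corners [ 0.4564 -0.2271  0.066 ] [ 0.4638 -0.2791  0.066 ] [ 0.4098 -0.2912  0.066 ] [ 0.4009 -0.2439  0.066 ]
carton two (array([ 0.4105, -0.2439,  0.0127]), np.float64(0.00794830563833503)) (array([ 0.4038, -0.2441,  0.0659]), np.float64(0.0058463630076243875))
side near-top corner pixel of carton ->  [ 0.4042 -0.3182  0.066 ] [ 0.4624 -0.3033  0.066 ]
tops side [ 0.407  -0.2491  0.066 ] [ 0.4126 -0.2976  0.066 ] [ 0.464  -0.2857  0.066 ] [ 0.4614 -0.2396  0.066 ]
others [ 0.4494 -0.0265  0.04  ] [ 0.4121 -0.446   0.01  ] [ 0.305  -0.4395  0.01  ] [ 0.4367 -0.1387  0.05  ] [ 0.5057 -0.3937  0.05  ]
```

```bash
cat >> h.py <<'E'
PIV=np.array([.6205,-.2195,.040])
def rot(yaw,tilt): # tool leaned back to the robot by tilt, deg
    return R.from_euler("z",yaw,degrees=True)*R.from_euler("y",-tilt,degrees=True)*R.from_euler("x",180,degrees=True)
def rel(p0,r0,p,r):
    rv=(r0.inv()*r).as_rotvec(degrees=True)
    print("mm",np.round(r0.inv().apply(np.array(p)-p0)*1000,1),"deg",np.round(rv,1))
def cur():
    s=observe(); return s["position"],R.from_euler("xyz",s["tool_rot"])
def chain(*wp):
    p,r=cur()
    for (q,w) in wp: rel(p,r,q,w); p,r=np.array(q),w
def tcp(grasp,r): return np.array(grasp)+r.apply([0,0,bot.tcp_to_grasp])
def tab(phi): 
    c,s=np.cos(phi),np.sin(phi); return PIV+[-.048*c-.066*s,0,.066*c-.048*s]
E
python3 - <<'E'
from h import *
print([d for d in dir(bot) if d[0]!='_'])
chain(([.42,.30,.35],rot(90,0)),([.45,-.05,.35],rot(25,0)))
f=imaging.grab_frame("top");im=f["color"][190:230,310:352].astype(int)
hsv=cv2.cvtColor(f["color"],cv2.COLOR_RGB2HSV)
for v in range(190,226,2): print(v,im[v-190,::2].min(1))
E
```

```text
['IKError', 'job_done', 'tcp_to_grasp']
mm [-264.8 -181.8 -118.9] deg [-0.   0.  66.4]
mm [-350.   30.    0.] deg [ 0. -0. 65.]
190 [205 206 207 209 205 204 209 206 208 205 207 206 207 205 209 207 205 207
 205 204 207]
192 [207 207 208 209 205 207 206 205 207 208 207 206 203 205 205 205 207 205
 206 204 207]
194 [206 208 208 209 207 207 205 206 202 187 186 185 164 186 205 203 206 207
 207 205 208]
196 [206 205 206 203 189 191 187 168 163 157 155 175 185 191 206 194 205 206
 206 206 206]
198 [208 207 207 176 159 162 157 176 185 193 202 204 205 206 204 203 206 205
 205 206 206]
200 [205 207 205 202 148 202 202 206 205 205 206 205 207 206 206 204 203 208
 207 206 206]
202 [206 205 207 207 164 200 207 205 203 205 204 208 206 205 207 203 204 205
 206 206 208]
204 [207 208 205 205 166 191 205 205 206 206 206 207 205 206 206 206 196 205
 207 206 205]
206 [208 207 206 205 169 171 206 205 206 206 203 205 201 200 200 203 205 206
 204 208 205]
208 [207 208 205 206 187 133 204 205 201 198 197 195 200 204 207 206 205 203
 206 206 206]
210 [206 206 205 204 203 120 199 197 206 206 204 208 205 206 206 206 206 204
 207 206 205]
212 [206 206 205 207 206 150 195 206 206 207 205 208 208 203 207 206 206 203
 207 206 206]
214 [207 205 206 206 206 179 185 204 204 206 205 205 207 209 205 207 206 197
 205 204 205]
216 [204 206 205 207 206 199 144 205 205 206 207 208 206 205 201 182 161 181
 206 204 206]
218 [207 205 206 207 205 198 119 204 206 201 199 176 159 130  85  79  76 195
 206 204 205]
220 [205 205 207 206 207 205 146 163 157 107  85  73  75 110 150 169 196 206
 207 205 207]
222 [205 206 207 207 206 207 198  90  84 129 159 175 201 202 205 208 208 203
 207 205 205]
224 [203 204 205 204 203 206 204 191 203 205 206 208 207 206 205 205 206 206
 205 206 207]
```

Run:
```python
from h import *
f=imaging.grab_frame("top")
for uv in((331.2,207.5),(318.5,199.5),(323,220),(343.5,216),(320.5,210.5),(342,204.5)): print(uv,onz(f,uv,.066))
```

```text
(331.2, 207.5) [ 0.4343635 -0.260003   0.066    ]
(318.5, 199.5) [ 0.45336304 -0.22955431  0.066     ]
(323, 220) [ 0.40427838 -0.24078474  0.066     ]
(343.5, 216) [ 0.41425837 -0.28934808  0.066     ]
(320.5, 210.5) [ 0.42693262 -0.23461445  0.066     ]
(342, 204.5) [ 0.44181104 -0.28568594  0.066     ]
```

Request:
send_rows(plan="-0.265 -0.182 -0.119 0 0 66 0.04;-0.265 -0.182 -0.119 0 0 66 0.04;-0.265 -0.182 -0.119 0 0 66 0.04;-0.265 -0.182 -0.119 0 0 66 0.04;-0.265 -0.182 -0.119 0 0 66 0.04;-0.265 -0.182 -0.119 0 0 66 0.04;-0.265 -0.182 -0.119 0 0 66 0.04;-0.265 -0.182 -0.119 0 0 66 0.04;-0.265 -0.182 -0.119 0 0 66 0.04;-0.265 -0.182 -0.119 0 0 66 0.04")

```text
clock: 1.13
position: [0.4223, 0.297, 0.3518]
tool_rot: [3.139, -0.001, 1.565]
force: [-0.2, 1.0, 0.0]
grip_width: 0.0399
finger_force: 0.0
```

Request:
send_rows(plan="-0.35 0.03 0 0 0 65 0.04;-0.35 0.03 0 0 0 65 0.04;-0.35 0.03 0 0 0 65 0.04;-0.35 0.03 0 0 0 65 0.04;-0.35 0.03 0 0 0 65 0.04;-0.35 0.03 0 0 0 65 0.04;-0.35 0.03 0 0 0 65 0.04;-0.35 0.03 0 0 0 65 0.04;-0.35 0.03 0 0 0 65 0.04;-0.35 0.03 0 0 0 65 0.04")

```text
clock: 1.97
position: [0.4524, -0.0542, 0.3506]
tool_rot: [3.141, -0.0, 0.429]
force: [0.4, -0.0, 1.0]
grip_width: 0.0395
finger_force: 0.0
```

Run:
```python
from h import *
print(observe()["qpos"],cur()[0])
r=rot(.6,38); g=tcp(tab(0),r)
chain((g-r.apply([0,0,.12]),r),(g,r))
```

```text
[-0.62021075  0.13894171  0.69418297  1.88074089 -0.09639771  1.15463086
 -1.0333524 ] [ 0.45242115 -0.05417371  0.35064567]
mm [-16.7 174.8 165. ] deg [-7.9 37.4 23.1]
mm [ -0.   0. 120.] deg [0. 0. 0.]
```

Request:
send_rows(plan="-0.017 0.175 0.165 -7.9 37.4 23.1 0.045;-0.017 0.175 0.165 -7.9 37.4 23.1 0.045;-0.017 0.175 0.165 -7.9 37.4 23.1 0.045;-0.017 0.175 0.165 -7.9 37.4 23.1 0.045;-0.017 0.175 0.165 -7.9 37.4 23.1 0.045;-0.017 0.175 0.165 -7.9 37.4 23.1 0.045;-0.017 0.175 0.165 -7.9 37.4 23.1 0.045;-0.017 0.175 0.165 -7.9 37.4 23.1 0.045;-0.017 0.175 0.165 -7.9 37.4 23.1 0.045;-0.017 0.175 0.165 -7.9 37.4 23.1 0.045")

```text
clock: 2.8
position: [0.512, -0.1879, 0.2015]
tool_rot: [3.133, -0.542, 0.135]
force: [-0.1, -0.0, -0.3]
grip_width: 0.0445
finger_force: 0.0
```

Run:
```python
from h import *
print(observe()["qpos"],cur()[0])
r=rot(.6,38); g=tcp(tab(0),r)
chain((g,r))
f=imaging.grab_frame("top")["color"][:,:,::-1];g=imaging.grab_frame("side")["color"][:,:,::-1]
cv2.imwrite("pics/c1.png",np.hstack([cv2.resize(f[60:240,240:400],None,fx=2.4,fy=2.4),cv2.resize(g[110:290,280:440],None,fx=2.4,fy=2.4)]))
```

```text
[ 0.38675098  0.29851071  0.01163408  2.23040421 -1.11919051  0.29065682
 -0.00378548] [ 0.51201181 -0.18786752  0.2015233 ]
mm [  0.6  39.8 129.4] deg [-3.6  6.9  5.9]
```

View pics/c1.png

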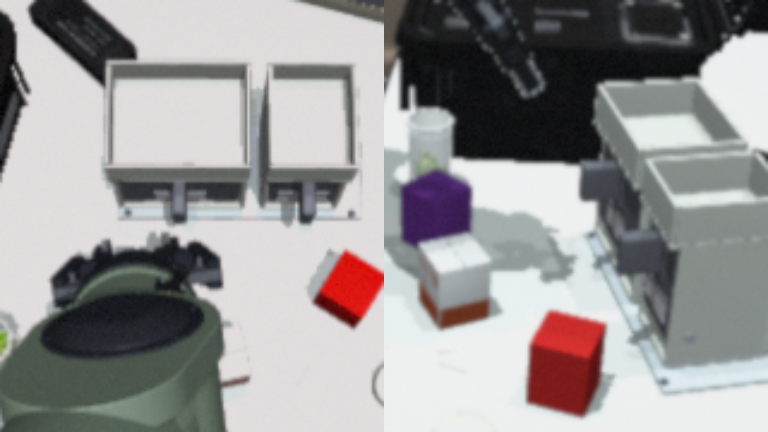

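The gripper (side crop (520,80)) is above and in front of the tab; the top view shows the fingers left of the tab. Finish aligning, then advance.

Request:
send_rows(plan="0 0.04 0.03 -3.6 6.9 5.9 0.045;0 0.04 0.03 -3.6 6.9 5.9 0.045;0 0.04 0.03 -3.6 6.9 5.9 0.045;0 0.04 0.03 -3.6 6.9 5.9 0.045;0 0.04 0.03 -3.6 6.9 5.9 0.045")

```text
clock: 3.32
position: [0.5354, -0.2391, 0.1986]
tool_rot: [-3.118, -0.63, 0.008]
force: [-0.5, -1.0, -0.0]
grip_width: 0.0449
finger_force: 0.0
```

Run:
```python
from h import *
print(observe()["qpos"],cur()[0])
r=rot(.6,38); g=tcp(tab(0),r)
chain((g,r))
```

```text
[ 0.8170246   0.38380944 -0.4039413   2.18110113 -1.26129366  0.16282693
  0.13999877] [ 0.53536517 -0.23914806  0.19861267]
mm [-23.8 -16.6 115.9] deg [-1.3  1.9 -0.1]
```

The arm has run into joint limits (q5, q6): the wrist must be in the flipped configuration. I'll fit the kinematics from the logged states to plan that.

```bash
cat > kin.py <<'E'
from h import *
import itertools
D=[([-1.22920117,0.52199405,-0.0363117,1.59997894,0.02120887,1.02107678,-0.11282531],[0.25007606,0.57244509,0.23074875],[-3.14052453,9.04e-05,2.72975276]),
([-0.62021075,0.13894171,0.69418297,1.88074089,-0.09639771,1.15463086,-1.0333524],[0.45242115,-0.05417371,0.35064567],[3.141,0,.429]),
([0.38675098,0.29851071,0.01163408,2.23040421,-1.11919051,0.29065682,-0.00378548],[0.51201181,-0.18786752,0.2015233],[3.133,-.542,.135]),
([0.8170246,0.38380944,-0.4039413,2.18110113,-1.26129366,0.16282693,0.13999877],[0.53536517,-0.23914806,0.19861267],[-3.118,-.63,.008])]
ax="zyzyzyz"
def frames(q,s,c):
    r=R.identity();out=[]
    for i in range(7):
        r=r*R.from_euler(ax[i],s[i]*q[i]+(c if i==6 else 0)); out.append(r)
    return out
def fitsigns():
    best=[]
    for s in itertools.product([1,-1],repeat=7):
        if s[1]<0: continue # planar fold, forward
        for c in(0,np.pi/2,np.pi,-np.pi/2):
            e=sum((frames(q,s,c)[-1].inv()*R.from_euler("xyz",o)).magnitude() for q,p,o in D)
            best.append((e,s,c))
    return sorted(best)[:3]
def basis(q,s,c):
    F=frames(q,s,c);z=[0,0,1];x=[1,0,0]
    return np.c_[z,F[0].apply(x),F[2].apply(z),F[2].apply(x),F[4].apply(z),F[4].apply(x),F[6].apply(z),F[5].apply(x)]
E
python3 - <<'E'
from kin import *
b=fitsigns();print(b)
e,s,c=b[0]
A=np.vstack([basis(q,s,c) for q,_,_ in D]);y=np.hstack([p for _,p,_ in D])
L=np.linalg.lstsq(A,y,rcond=None)[0];print(L.round(4),(A@L-y).round(4))
E
```

```text
[(0.0012598622126961535, (-1, 1, -1, 1, -1, 1, -1), 1.5707963267948966), (2.0015653463838134, (1, 1, 1, 1, 1, 1, 1), -1.5707963267948966), (2.2921828983712684, (-1, 1, 1, 1, -1, 1, -1), 1.5707963267948966)]
[ 0.3354 -0.072   0.5437  0.0116  0.3931 -0.0262  0.3879 -0.0672] [-0.058   0.0219 -0.0011 -0.0029  0.0076 -0.0004 -0.0052 -0.0065  0.0036
  0.0047  0.0057 -0.0022]
```

Run:
```python
from h import *
chain(([.45,-.15,.36],rot(60,0)),([.48,-.18,.36],rot(120,0)),([.48,-.2,.34],rot(180,0)))
```

```text
mm [  26.7  -94.1 -178.1] deg [ 17.5 -33.4 -57.1]
mm [-11.  41.   0.] deg [  0.   0. -60.]
mm [-17.3 -10.   20. ] deg [  0.   0. -60.]
```

Request:
send_rows(plan="0.027 -0.094 -0.178 17.5 -33.4 -57.1 0.045;0.027 -0.094 -0.178 17.5 -33.4 -57.1 0.045;0.027 -0.094 -0.178 17.5 -33.4 -57.1 0.045;0.027 -0.094 -0.178 17.5 -33.4 -57.1 0.045;0.027 -0.094 -0.178 17.5 -33.4 -57.1 0.045;0.027 -0.094 -0.178 17.5 -33.4 -57.1 0.045;0.027 -0.094 -0.178 17.5 -33.4 -57.1 0.045;0.027 -0.094 -0.178 17.5 -33.4 -57.1 0.045;0.027 -0.094 -0.178 17.5 -33.4 -57.1 0.045;0.027 -0.094 -0.178 17.5 -33.4 -57.1 0.045")

```text
clock: 4.15
position: [0.4501, -0.1479, 0.3618]
tool_rot: [3.099, -0.093, 0.904]
force: [-1.5, -0.8, 0.1]
grip_width: 0.0451
finger_force: 0.0
```

```bash
cat > log.py <<'E'
from h import *
import json
s=observe();open("log.txt","a").write(json.dumps([list(map(float,s[k])) for k in("qpos","position","tool_rot")])+"\n")
print(s["clock"],s["qpos"].round(3),s["position"].round(4),s["tool_rot"].round(3))
E
python3 log.py;python3 - <<'E'
from h import *
chain(([.48,-.18,.36],rot(120,0)),([.48,-.2,.34],rot(180,0)))
E
```

```text
4.15 [ 0.18   0.107  0.065  1.852 -0.083  1.107 -0.39 ] [ 0.4501 -0.1479  0.3618] [ 3.099 -0.093  0.904]
mm [-6.9 43.3  3. ] deg [  5.3  -3.2 -68.2]
mm [-17.3 -10.   20. ] deg [  0.   0. -60.]
```

Request:
send_rows(plan="-0.011 0.041 0 0 0 -60 0.045;-0.011 0.041 0 0 0 -60 0.045;-0.011 0.041 0 0 0 -60 0.045;-0.011 0.041 0 0 0 -60 0.045;-0.011 0.041 0 0 0 -60 0.045;-0.011 0.041 0 0 0 -60 0.045;-0.011 0.041 0 0 0 -60 0.045;-0.011 0.041 0 0 0 -60 0.045;-0.011 0.041 0 0 0 -60 0.045")

```text
clock: 4.9
position: [0.4752, -0.1818, 0.3612]
tool_rot: [3.039, -0.01, 1.953]
force: [-0.1, -0.8, -0.9]
grip_width: 0.045
finger_force: 0.0
```

```bash
python3 log.py
python3 - <<'E'
from h import *
chain(([.48,-.2,.34],rot(180,0)))
E
```

```text
4.9 [ 0.318  0.175 -0.026  1.771 -0.075  1.122  0.704] [ 0.4752 -0.1818  0.3612] [ 3.039 -0.01   1.953]
mm [-18.9  -4.5  20.6] deg [  5.5   3.  -68.1]
```

Request:
send_rows(plan="-0.019 -0.004 0.02 5.5 3 -68 0.045;-0.019 -0.004 0.02 5.5 3 -68 0.045;-0.019 -0.004 0.02 5.5 3 -68 0.045;-0.019 -0.004 0.02 5.5 3 -68 0.045;-0.019 -0.004 0.02 5.5 3 -68 0.045;-0.019 -0.004 0.02 5.5 3 -68 0.045;-0.019 -0.004 0.02 5.5 3 -68 0.045;-0.019 -0.004 0.02 5.5 3 -68 0.045;-0.019 -0.004 0.02 5.5 3 -68 0.045;-0.019 -0.004 0.02 5.5 3 -68 0.045")

```text
clock: 5.73
position: [0.4805, -0.1998, 0.3406]
tool_rot: [3.141, -0.001, 3.141]
force: [0.4, -0.4, -0.4]
grip_width: 0.045
finger_force: 0.0
```

```bash
python3 log.py
cat >> kin.py <<'E'
import json
S=(-1,1,-1,1,-1,1,-1);C=np.pi/2
D=[(a,b) for a,b,_ in D]+[tuple(json.loads(l)[:2]) for l in open("log.txt")]
def bas(q):
    F=frames(q,S,C);x,y,z=np.eye(3)
    return np.c_[x,y,z,F[0].apply(x),F[0].apply(y),F[1].apply(x),F[2].apply(z),F[2].apply(x),F[3].apply(y),F[4].apply(z),F[4].apply(x),F[6].apply(z),F[5].apply(x)]
_A=np.vstack([bas(q) for q,_ in D]);_y=np.hstack([p for _,p in D])
L=np.linalg.lstsq(_A,_y,rcond=1e-3)[0]
def fk(q): return bas(q)@L,frames(q,S,C)[-1]
E
python3 - <<'E'
from kin import *
from kin import _A,_y
print(L.round(4),(_A@L-_y).round(4))
for cols in ([2,6,9,11],[2,3,6,9,11],[2,6,7,9,10,11,12],[2,3,6,7,9,10,11,12],[0,1,2,3,6,9,11],[2,4,6,8,9,11]):
    l=np.linalg.lstsq(_A[:,cols],_y,rcond=None)[0];print(cols,l.round(4),abs(_A[:,cols]@l-_y).max().round(4))
E
```

```text
5.7333 [ 0.426  0.254 -0.182  1.718  0.049  1.174  1.801] [ 0.4805 -0.1998  0.3406] [ 3.141e+00 -1.000e-03  3.141e+00]
[-0.000e+00  0.000e+00  3.204e-01 -1.000e-04 -2.130e-02  1.000e-04
  5.296e-01 -3.000e-04 -3.790e-02  4.213e-01  1.000e-04  3.276e-01
  2.000e-04] [ 0. -0. -0.  0.  0.  0. -0.  0. -0.  0. -0.  0.  0. -0. -0. -0. -0.  0.
 -0.  0. -0.]
[2, 6, 9, 11] [0.1768 0.5905 0.4148 0.242 ] 0.0605
[2, 3, 6, 9, 11] [ 0.1763 -0.0006  0.5914  0.4151  0.2421] 0.0602
[2, 6, 7, 9, 10, 11, 12] [ 0.2224  0.4887  0.0993  0.3125 -0.0378  0.2453 -0.0015] 0.0584
[2, 3, 6, 7, 9, 10, 11, 12] [ 0.2231 -0.0397  0.5301  0.0922  0.3292 -0.0319  0.2763 -0.0228] 0.0626
[0, 1, 2, 3, 6, 9, 11] [ 0.0297 -0.0502  0.0747 -0.0336  0.6744  0.3966  0.229 ] 0.0288
[2, 4, 6, 8, 9, 11] [ 0.3206 -0.0212  0.5292 -0.0379  0.4208  0.3276] 0.0002
```

```bash
cat >> kin.py <<'E'
from scipy.optimize import least_squares
LO=np.array([-2.91,-.3,-1.5,.17,-1.26,.16,-2.52]);HI=np.array([2.91,2.13,1.42,2.43,4.41,1.93,2.52])
MID=(LO+HI)/2
def ik(p,r,q0,w=.003,m=.04):
    def f(q):
        P,Q=fk(q); return np.r_[(P-p)*5,(Q.inv()*r).as_rotvec(),w*(q-q0)]
    s=least_squares(f,np.clip(q0,LO+m+.01,HI-m-.01),bounds=(LO+m,HI-m),max_nfev=60)
    P,Q=fk(s.x); return s.x,np.linalg.norm(P-p)*1000,(Q.inv()*r).magnitude()
def sols(p,r,n=25,seed=0):
    g=np.random.default_rng(seed);o=[]
    for _ in range(n):
        q,e,a=ik(p,r,g.uniform(LO,HI),w=1e-4)
        if e<1 and a<.01: o.append(q)
    return o
E
time python3 - <<'E'
from kin import *
np.set_printoptions(precision=2,suppress=True,linewidth=120)
for nm,ph,t in(("shut",0,38),("open",.8,30)):
  for yaw in(0.6,180.6):
    r=rot(yaw,0)if 0 else R.from_euler("z",yaw-.6,degrees=True)
    rr=rot(.6,t)*R.from_euler("z",yaw-.6,degrees=True)
    print(nm,yaw)
    for q in sols(tcp(tab(ph),rr),rr,14): print("  ",q, "min margin",np.minimum(q-LO,HI-q).min().round(2))
E
```

```text
shut 0.6
   [ 0.76  0.66 -0.48  2.19  3.14  0.26  2.04] min margin 0.1
   [-0.39  1.28  1.3   2.24  4.14  1.41  0.42] min margin 0.12
   [ 0.64  0.64 -0.32  2.19  3.44  0.28  1.71] min margin 0.12
   [ 0.64  0.64 -0.32  2.19  3.43  0.28  1.71] min margin 0.12
shut 180.6
   [ 1.25  1.   -1.22  2.17  1.99  0.6   0.31] min margin 0.26
   [ 0.8   0.67 -0.54  2.19  3.    0.25 -0.95] min margin 0.09
   [ 1.03  0.77 -0.84  2.18  2.37  0.33 -0.22] min margin 0.17
   [-0.21  0.87  0.85  2.24  4.15  0.91 -2.45] min margin 0.07
   [ 1.18  0.89 -1.08  2.17  2.08  0.48  0.15] min margin 0.26
   [ 1.31  1.12 -1.36  2.16  1.94  0.74  0.44] min margin 0.14
   [ 1.08  0.8  -0.92  2.17  2.25  0.37 -0.08] min margin 0.21
open 0.6
   [ 0.76  0.73 -0.49  2.18  2.72  0.21  2.48] min margin 0.04
   [-0.37  1.32  1.24  2.24  4.2   1.34  0.43] min margin 0.18
   [ 0.63  0.7  -0.31  2.19  3.23  0.21  1.92] min margin 0.05
   [ 0.58  0.7  -0.25  2.19  3.38  0.22  1.76] min margin 0.06
open 180.6
   [ 1.32  1.29 -1.43  2.16  1.85  0.96  0.59] min margin 0.07
   [ 0.8   0.74 -0.54  2.18  2.58  0.22 -0.51] min margin 0.06
   [ 0.95  0.8  -0.74  2.18  2.18  0.32 -0.05] min margin 0.16
   [-0.16  0.91  0.76  2.23  4.2   0.81 -2.46] min margin 0.06
   [ 1.15  0.96 -1.04  2.17  1.92  0.54  0.32] min margin 0.26
   [ 1.31  1.24 -1.38  2.16  1.85  0.9   0.56] min margin 0.12
   [ 1.23  1.07 -1.2   2.16  1.87  0.69  0.44] min margin 0.27
real	0m4.118s
user	0m4.575s
sys	0m0.084s
```

```bash
cat >> kin.py <<'E'
def jac(q):
    P,Q=fk(q);J=np.zeros((6,7))
    for i in range(7):
        d=np.array(q,float);d[i]+=1e-5;p,r=fk(d);J[:3,i]=(p-P)/1e-5;J[3:,i]=(r*Q.inv()).as_rotvec()/1e-5
    return J
def sim(q,p,r,n=10):
    "one call: go straight to the pose, capped per row, damped least squares"
    q=np.array(q,float)
    for _ in range(n*3):
        P,Q=fk(q);e=np.r_[p-P,(r*Q.inv()).as_rotvec()]
        k=max(np.linalg.norm(e[:3])/.0139,np.linalg.norm(e[3:])/.0417,1);e=e/k
        W=np.diag([3,3,3,1,1,1]);J=W@jac(q)
        dq=J.T@np.linalg.solve(J@J.T+1e-5*np.eye(6),W@e)
        q=np.clip(q+dq,LO,HI)
    return q
E
python3 - <<'E'
from kin import *
np.set_printoptions(precision=3,suppress=True,linewidth=140)
q0=observe()["qpos"]
rr=rot(.6,38)*R.from_euler("z",180,degrees=True)
g=tcp(tab(0),rr); pre=g-rr.apply([0,0,.07])
q1,e,a=ik(pre,rr,np.array([1.1,.8,-.95,2.17,2.1,.45,.1]));print("pre",q1,e,a)
# joint-space path with a raised middle
P,Q=fk(q0);qs=q0
N=5
for k in range(1,N+1):
    q=q0+(q1-q0)*k/N; p,r=fk(q)
    print(k,"tcp",p,"z",r.apply([0,0,1]),end=" ");rel(P,Q,p,r); P,Q=p,r
    qs=sim(qs,p,r,10); print("   sim",qs,"ref",q,"err",np.linalg.norm(fk(qs)[0]-p))
E
```

```text
pre [ 1.214  0.667 -1.023  2.241  2.055  0.292  0.08 ] 0.00038588729595931414 2.616638819473949e-06
1 tcp [ 0.469 -0.3    0.274] z [-0.017 -0.262 -0.965] mm [  11.7 -100.2   66.5] deg [15.3  0.   6.9]
   sim [ 0.369  0.321 -0.076  1.834  0.349  0.955  1.548] ref [ 0.584  0.337 -0.35   1.823  0.451  0.998  1.456] err 7.850462293418876e-17
2 tcp [ 0.482 -0.359  0.225] z [ 0.086 -0.412 -0.907] mm [-19.3 -42.1  62.2] deg [ 8.3 -7.2  2.3]
   sim [0.319 0.381 0.029 1.949 0.6   0.665 1.316] ref [ 0.741  0.419 -0.518  1.927  0.852  0.821  1.112] err 1.4946834900704541e-16
3 tcp [ 0.512 -0.363  0.184] z [ 0.276 -0.412 -0.868] mm [-24.4  17.4  42. ] deg [ -1.  -11.1   0.5]
   sim [0.253 0.433 0.154 2.064 0.817 0.305 1.089] ref [ 0.899  0.502 -0.686  2.032  1.253  0.645  0.768] err 2.0770370905276122e-16
4 tcp [ 0.539 -0.312  0.154] z [ 0.477 -0.259 -0.84 ] mm [-13.9  62.6  12.2] deg [ -9.5 -11.1   0.7]
   sim [0.153 0.457 0.312 2.186 1.115 0.16  0.77 ] ref [ 1.056  0.584 -0.855  2.136  1.654  0.468  0.424] err 0.08429688340675592
5 tcp [ 0.541 -0.22   0.146] z [ 0.616  0.006 -0.788] mm [  1.5  91.  -16.6] deg [-15.3  -8.5   1.2]
   sim [0.274 0.37  0.181 2.3   1.534 0.16  0.386] ref [ 1.214  0.667 -1.023  2.241  2.055  0.292  0.08 ] err 0.16407037492247487
```

```bash
cat > t.py <<'E'
from kin import *
np.set_printoptions(precision=3,suppress=True,linewidth=140)
# controller check on past calls
def step(q0,sh,rv,n):
    P,Q=fk(q0); return sim(q0,P+Q.apply(sh),Q*R.from_rotvec(rv,degrees=True),n)
print(step(D[1][0],[-.017,.175,.165],[-7.9,37.4,23.1],10),"real",D[2][0])
print(step(D[4][0],[-.011,.041,0],[0,0,-60],9),"real",D[5][0])
print(step(D[5][0],[-.019,-.004,.02],[5.5,3,-68],10),"real",D[6][0])
q0=observe()["qpos"];g=np.random.default_rng(1)
flip=R.from_euler("z",180,degrees=True);r1=rot(.6,38)*flip;r2=rot(.6,30)*flip
a=tcp(tab(0),r1);pre=a-r1.apply([0,0,.08]);b=tcp(tab(.8),r2)
def mg(q): return np.minimum(q-LO,HI-q).min()
best=(-9,)
import time;t0=time.time()
while time.time()-t0<150:
    c1=np.r_[g.uniform(.2,1.2),g.uniform(0,.8),g.uniform(-1,.1),g.uniform(1.2,2.2),g.uniform(.9,1.8),g.uniform(.5,1.2),g.uniform(-.3,1.5)]
    p,r=fk(c1)
    if not(.38<p[0]<.58 and -.45<p[1]<0 and .25<p[2]<.45): continue
    q=sim(q0,p,r,14);m=mg(q)
    if m<.1 or np.linalg.norm(fk(q)[0]-p)>.003: continue
    h=q.copy()
    for P,Q in((pre,r1),(a,r1),(b,r2)):
        q=sim(q,P,Q,14);m=min(m,mg(q)-20*np.linalg.norm(fk(q)[0]-P))
        if m<best[0]: break
    if m>best[0]: best=(m,c1,h,q);print(m,"via",p,r.apply([0,0,1]),h,"end",q)
np.save("via.npy",best[1])
rel(*fk(q0),*fk(best[1]))
E
python3 t.py
```

```text
[ 0.598  0.332 -0.141  2.291 -1.26   0.23   0.617] real [0.38675098, 0.29851071, 0.01163408, 2.23040421, -1.11919051, 0.29065682, -0.00378548]
[ 0.303  0.175 -0.01   1.769 -0.077  1.125  0.703] real [0.31822990210695096, 0.17549737422854325, -0.02634084301588359, 1.7711156354119109, -0.07523940091401288, 1.122200042535965, 0.7043440833642075]
[ 0.42   0.253 -0.174  1.719  0.046  1.173  1.804] real [0.42608185426669287, 0.25424979976330536, -0.18193368024487122, 1.7182787678465372, 0.049394262409861, 1.1744690125246344, 1.800544293396484]
-2.1944303751700764 via [ 0.413 -0.399  0.31 ] [ 0.239 -0.624 -0.744] [0.354 0.148 0.021 2.184 1.134 0.572 1.053] end [ 0.887  0.775 -0.655  2.179  2.324  0.27  -0.219]
-2.0998620022783916 via [ 0.479 -0.4    0.45 ] [ 0.522 -0.727 -0.447] [ 0.401  0.017 -0.092  2.201  1.714  0.57   1.432] end [ 0.884  0.774 -0.651  2.179  2.331  0.268 -0.227]
0.0027949962156343378 via [ 0.576 -0.148  0.358] [ 0.518 -0.511 -0.686] [-0.005  0.146 -0.21   2.095  1.155  0.76   0.59 ] end [ 0.837  0.755 -0.586  2.181  2.465  0.241 -0.38 ]
0.030537484060783753 via [ 0.561 
[... 194 characters left out ...]
0.342 -0.836 -0.43 ] [ 0.136  0.28  -0.056  2.133  1.604  0.948  0.97 ] end [ 0.916  0.788 -0.695  2.177  2.253  0.29  -0.136]
0.03342921828319059 via [ 0.519 -0.383  0.345] [ 0.368 -0.831 -0.417] [ 0.156  0.316 -0.034  2.204  1.75   0.922  0.83 ] end [ 0.921  0.79  -0.702  2.177  2.242  0.294 -0.123]
0.04155583708510983 via [ 0.573 -0.342  0.408] [ 0.619 -0.59  -0.519] [ 0.314  0.134 -0.089  2.125  1.726  0.464  1.269] end [ 0.939  0.799 -0.727  2.176  2.204  0.307 -0.077]
0.0443676628302186 via [ 0.573 -0.152  0.303] [ 0.534 -0.588 -0.607] [-0.028  0.266 -0.263  2.205  1.468  0.859  1.403] end [ 0.945  0.802 -0.735  2.176  2.192  0.312 -0.063]
mm [-92.6  48.3  37.6] deg [ 55.7  -6.3 -66.4]
```

Request:
send_rows(plan="-0.093 0.048 0.038 55.7 -6.3 -66.4 0.045;-0.093 0.048 0.038 55.7 -6.3 -66.4 0.045;-0.093 0.048 0.038 55.7 -6.3 -66.4 0.045;-0.093 0.048 0.038 55.7 -6.3 -66.4 0.045;-0.093 0.048 0.038 55.7 -6.3 -66.4 0.045;-0.093 0.048 0.038 55.7 -6.3 -66.4 0.045;-0.093 0.048 0.038 55.7 -6.3 -66.4 0.045;-0.093 0.048 0.038 55.7 -6.3 -66.4 0.045;-0.093 0.048 0.038 55.7 -6.3 -66.4 0.045;-0.093 0.048 0.038 55.7 -6.3 -66.4 0.045")

```text
clock: 6.57
position: [0.5748, -0.1517, 0.304]
tool_rot: [-2.402, -0.269, -2.242]
force: [0.6, -0.8, -0.3]
grip_width: 0.0448
finger_force: 0.0
```

```bash
cat > nxt.py <<'E'
from kin import *
np.set_printoptions(precision=3,suppress=True,linewidth=140)
flip=R.from_euler("z",180,degrees=True);r1=rot(.6,38)*flip;r2=rot(.6,30)*flip
a=tcp(tab(0),r1);pre=a-r1.apply([0,0,.08]);b=tcp(tab(.8),r2)
def run(*wp,q=None,n=12):
    q=observe()["qpos"] if q is None else q
    print("q",q,"p",fk(q)[0])
    P,Q=fk(q)
    for p,r in wp:
        rel(P,Q,p,r); q=sim(q,p,r,n);P,Q=np.array(p),r
        print("   ",q,"marg",np.minimum(q-LO,HI-q).min().round(3),"err mm",(np.linalg.norm(fk(q)[0]-p)*1000).round(1),"rot",(fk(q)[1].inv()*r).magnitude().round(3))
E
python3 - <<'E'
from nxt import *
v=np.load("via.npy")
run((pre,r1),(a,r1),(b,r2))
run(fk(v),(pre,r1),(a,r1),(b,r2))
E
```

```text
q [-0.05   0.27  -0.197  2.073  1.15   0.855  1.518] p [ 0.574 -0.152  0.304]
mm [ 35.4 102.7 129.1] deg [-26.3 -27.9  66.8]Traceback (most recent call last):
  File "<stdin>", line 3, in <module>
  File "nxt.py", line 11, in run
    print("   ",q,"marg",np.minimum(q-LO,HI-q).min().round(3),"err mm",(np.linalg.norm(fk(q)[0]-p)*1000).round(1),"rot",(fk(q)[1].inv()*r).magnitude().round(3))
                                                                                                                        ^^^^^^^^^^^^^^^^^^^^^^^^^^^^^^^^^^^^
AttributeError: 'float' object has no attribute 'round'
```

```bash
sed -i 's/(fk(q)\[1\].inv()\*r).magnitude().round(3)/round((fk(q)[1].inv()*r).magnitude(),3)/' nxt.py
python3 - <<'E'
from nxt import *
v=np.load("via.npy")
run((pre,r1),(a,r1),(b,r2))
run(fk(v),(pre,r1),(a,r1),(b,r2))
E
```

```text
q [-0.05   0.27  -0.197  2.073  1.15   0.855  1.518] p [ 0.574 -0.152  0.304]
mm [ 35.4 102.7 129.1] deg [-26.3 -27.9  66.8]
    [ 0.575  0.377 -0.214  2.262  0.829  0.16   1.18 ] marg 0.0 err mm 96.6 rot 0.366
mm [-0. -0. 80.] deg [0. 0. 0.]
    [ 0.818  0.592 -0.547  2.209  2.244  0.249 -0.226] marg 0.089 err mm 60.9 rot 0.179
mm [62.   0.3 22.5] deg [-0.  8. -0.]
    [ 0.879  0.771 -0.644  2.179  2.345  0.265 -0.243] marg 0.105 err mm 0.0 rot 0.0
q [-0.05   0.27  -0.197  2.073  1.15   0.855  1.518] p [ 0.574 -0.152  0.304]
mm [ 0.3  1.5 -0.3] deg [  9.5  -1.2 -11.9]
    [-0.089  0.263 -0.192  2.208  1.463  0.839  1.402] marg 0.222 err mm 0.0 rot 0.0
mm [ 14.  126.3 109.9] deg [-31.5 -24.6  81.1]
    [ 0.955  0.463 -0.711  2.249  2.179  0.171 -0.085] marg 0.011 err mm 19.0 rot 0.141
mm [-0. -0. 80.] deg [0. 0. 0.]
    [ 1.043  0.779 -0.869  2.175  2.327  0.341 -0.169] marg 0.181 err mm 0.0 rot 0.0
mm [62.   0.3 22.5] deg [-0.  8. -0.]
    [ 0.926  0.793 -0.709  2.177  2.231  0.297 -0.109] marg 0.137 err mm 0.0 rot 0.0
```

Request:
send_rows(plan="0 0.002 0 9.5 -1.2 -11.9 0.045;0 0.002 0 9.5 -1.2 -11.9 0.045;0 0.002 0 9.5 -1.2 -11.9 0.045;0 0.002 0 9.5 -1.2 -11.9 0.045")

```text
clock: 6.9
position: [0.5726, -0.1519, 0.3017]
tool_rot: [-2.296, -0.4, -2.077]
force: [1.0, -0.4, 0.7]
grip_width: 0.0451
finger_force: 0.0
```

```bash
cat > t2.py <<'E'
from nxt import *
import time
def mg(q): return np.minimum(q-LO,HI-q).min()
q0=observe()["qpos"];g=np.random.default_rng(2);best=(-9,);t0=time.time()
P0,Q0=fk(q0)
while time.time()-t0<100:
    f=g.uniform(.3,1);p=P0+(pre-P0)*f+g.uniform(-.05,.05,3)
    if p[2]<.21 and p[0]>.56: continue
    r=Q0*R.from_rotvec(f*(Q0.inv()*r1).as_rotvec())*R.from_rotvec(g.normal(0,.25,3))
    q=sim(q0,p,r,12);h=q;m=min(mg(q),.15)-20*np.linalg.norm(fk(q)[0]-p)
    for P,Q in((pre,r1),(a,r1),(b,r2)):
        if m<best[0]: break
        q=sim(q,P,Q,12);m=min(m,mg(q)-20*np.linalg.norm(fk(q)[0]-P))
    if m>best[0]: best=(m,p,r);print(m,h)
print(best[1],best[2].apply([0,0,1]))
run(best[1:],(pre,r1),(a,r1),(b,r2))
E
python3 t2.py
```

```text
0.002874244365582646 [-0.209  0.589 -0.215  2.293  1.578  1.145  0.357]
0.054082524295599704 [ 0.153  0.219 -0.118  2.276  1.605  0.341  1.159]
0.057544290963112595 [ 0.205  0.331 -0.131  2.249  1.551  0.218  0.959]
0.06819493560128218 [ 0.231  0.289 -0.178  2.271  1.896  0.272  1.028]
[ 0.566 -0.173  0.225] [ 0.59  -0.253 -0.767]
q [-0.089  0.264 -0.189  2.206  1.456  0.838  1.404] p [ 0.572 -0.152  0.301]
mm [-10.8  55.7  55.6] deg [ -6.9 -20.5  10.1]
    [ 0.231  0.289 -0.178  2.271  1.896  0.272  1.028] marg 0.112 err mm 0.0 rot 0.0
mm [54.3 54.9 47.3] deg [-12.6 -10.   72.7]
    [ 1.183  0.607 -0.957  2.251  2.142  0.228 -0.032] marg 0.068 err mm 0.0 rot 0.0
mm [-0. -0. 80.] deg [0. 0. 0.]
    [ 1.094  0.817 -0.947  2.173  2.22   0.385 -0.035] marg 0.225 err mm 0.0 rot 0.0
mm [62.   0.3 22.5] deg [-0.  8. -0.]
    [ 0.988  0.827 -0.797  2.174  2.113  0.349  0.036] marg 0.189 err mm 0.0 rot 0.0
```

Request:
send_rows(plan="-0.011 0.056 0.056 -6.9 -20.5 10.1 0.045;-0.011 0.056 0.056 -6.9 -20.5 10.1 0.045;-0.011 0.056 0.056 -6.9 -20.5 10.1 0.045;-0.011 0.056 0.056 -6.9 -20.5 10.1 0.045;-0.011 0.056 0.056 -6.9 -20.5 10.1 0.045;-0.011 0.056 0.056 -6.9 -20.5 10.1 0.045")

```text
clock: 7.4
position: [0.568, -0.1749, 0.2256]
tool_rot: [-2.442, -0.019, -1.958]
force: [-0.1, 0.1, -0.3]
grip_width: 0.0449
finger_force: 0.0
```

Run:
```python
from nxt import *
run((pre,r1),(a,r1),(b,r2))
```

```text
q [ 0.229  0.29  -0.171  2.268  1.898  0.272  1.025] p [ 0.568 -0.176  0.225]
mm [52.1 56.8 46.4] deg [-12.8 -10.1  72.4]
    [ 1.182  0.607 -0.956  2.251  2.143  0.228 -0.033] marg 0.068 err mm 0.0 rot 0.0
mm [-0. -0. 80.] deg [0. 0. 0.]
    [ 1.094  0.817 -0.947  2.173  2.221  0.385 -0.036] marg 0.225 err mm 0.0 rot 0.0
mm [62.   0.3 22.5] deg [-0.  8. -0.]
    [ 0.988  0.826 -0.796  2.174  2.114  0.349  0.035] marg 0.189 err mm 0.0 rot 0.0
```

Request:
send_rows(plan="0.005 0.005 0.005 -12.8 -10.1 72.4 0.045;0.01 0.01 0.01 -12.8 -10.1 72.4 0.045;0.015 0.015 0.014 -12.8 -10.1 72.4 0.045;0.02 0.02 0.018 -12.8 -10.1 72.4 0.045;0.025 0.025 0.022 -12.8 -10.1 72.4 0.045;0.03 0.03 0.027 -12.8 -10.1 72.4 0.045;0.035 0.035 0.032 -12.8 -10.1 72.4 0.045;0.04 0.042 0.037 -12.8 -10.1 72.4 0.045;0.046 0.05 0.042 -12.8 -10.1 72.4 0.045;0.052 0.057 0.046 -12.8 -10.1 72.4 0.045")

```text
clock: 8.23
position: [0.5352, -0.2174, 0.1537]
tool_rot: [-3.092, 0.653, -3.062]
force: [0.0, -0.3, -0.6]
grip_width: 0.0447
finger_force: 0.0
```

Run:
```python
from nxt import *
run((pre,r1),(a,r1),(b,r2))
run((a,r1),(b,r2))
```

```text
q [ 1.176  0.608 -0.965  2.252  2.092  0.247  0.062] p [ 0.535 -0.218  0.153]
mm [-0.7 -2.1 -0.9] deg [-0.4 -0.5  3.1]
    [ 1.204  0.622 -0.989  2.25   2.087  0.246  0.03 ] marg 0.086 err mm 0.0 rot 0.0
mm [-0. -0. 80.] deg [0. 0. 0.]
    [ 1.116  0.835 -0.982  2.172  2.18   0.407  0.018] marg 0.247 err mm 0.0 rot 0.0
mm [62.   0.3 22.5] deg [-0.  8. -0.]
    [ 1.016  0.844 -0.837  2.172  2.069  0.376  0.093] marg 0.216 err mm 0.0 rot 0.0
q [ 1.176  0.608 -0.965  2.252  2.092  0.247  0.062] p [ 0.535 -0.218  0.153]
mm [-1.4 -1.6 79.1] deg [-0.4 -0.5  3.1]
    [ 1.116  0.835 -0.981  2.172  2.18   0.407  0.018] marg 0.247 err mm 0.0 rot 0.0
mm [62.   0.3 22.5] deg [-0.  8. -0.]
    [ 1.016  0.844 -0.837  2.172  2.07   0.376  0.093] marg 0.216 err mm 0.0 rot 0.0
```

Request:
send_rows(plan="-0.001 -0.001 0.01 -0.4 -0.5 3.1 0.045;-0.001 -0.002 0.02 -0.4 -0.5 3.1 0.045;-0.001 -0.002 0.03 -0.4 -0.5 3.1 0.045;-0.001 -0.002 0.04 -0.4 -0.5 3.1 0.045;-0.001 -0.002 0.05 -0.4 -0.5 3.1 0.045;-0.001 -0.002 0.06 -0.4 -0.5 3.1 0.045;-0.001 -0.002 0.07 -0.4 -0.5 3.1 0.045;-0.001 -0.002 0.078 -0.4 -0.5 3.1 0.045;-0.001 -0.002 0.078 -0.4 -0.5 3.1 0.045")

```text
clock: 8.98
position: [0.583, -0.2185, 0.0907]
tool_rot: [-3.138, 0.66, -3.123]
force: [-0.7, 0.7, 0.2]
grip_width: 0.0451
finger_force: 0.0
```

Run:
```python
from nxt import *
run((a,r1))
f=imaging.grab_frame("top")["color"][:,:,::-1];g=imaging.grab_frame("side")["color"][:,:,::-1]
cv2.imwrite("pics/c2.png",np.hstack([cv2.resize(f[60:240,240:400],None,fx=2.4,fy=2.4),cv2.resize(g[110:290,280:440],None,fx=2.4,fy=2.4)]))
```

```text
q [ 1.114  0.834 -0.978  2.174  2.181  0.404  0.022] p [ 0.582 -0.219  0.09 ]
mm [-1.9 -0.7  0.1] deg [ 0.1 -0.2  0.4]
    [ 1.116  0.835 -0.981  2.172  2.181  0.407  0.018] marg 0.247 err mm 0.0 rot 0.0
```

View pics/c2.png

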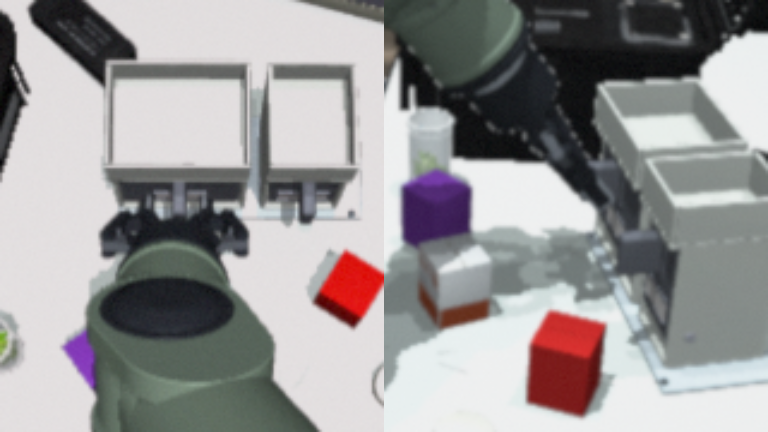

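The fingers straddle the wide tab (top crop: fingers at x≈152 and 210, tab at 180). Close.

Request:
send_rows(plan="0 0 0 0 0 0 0.005;0 0 0 0 0 0 0.005;0 0 0 0 0 0 0.005;0 0 0 0 0 0 0.005;0 0 0 0 0 0 0.005;0 0 0 0 0 0 0.005", grip_force=45)

```text
clock: 9.58
position: [0.5818, -0.221, 0.0925]
tool_rot: [-3.135, 0.661, -3.124]
force: [-4.7, -4.7, 7.3]
grip_width: 0.0134
finger_force: 44.0
```

```bash
cat > arc.py <<'E'
from nxt import *
import sys
def arc(ph0,t0,steps):
    p0,r0=cur(); b0=tcp(tab(ph0),rot(.6,t0)*flip)
    for ph,t in steps:
        r=rot(.6,t)*flip; rel(p0,r0,p0+tcp(tab(ph),r)-b0,r)
E
python3 - <<'E'
from arc import *
s=observe();print(s["grip_width"],s["finger_force"],s["force"],s["position"])
arc(0,38,[(.08*k,38-k) for k in range(1,11)])
E
```

```text
0.013427030651658144 43.97554099559784 [-4.695 -4.743  7.339] [ 0.582 -0.221  0.092]
mm [6.9 0.1 0. ] deg [-0.1  0.9  0.3]
mm [13.7  0.2  0.6] deg [-0.1  1.9  0.3]
mm [20.4  0.3  1.7] deg [-0.1  2.9  0.3]
mm [27.1  0.3  3.3] deg [-0.1  3.9  0.3]
mm [33.6  0.4  5.3] deg [-0.1  4.9  0.3]
mm [39.9  0.5  7.9] deg [-0.1  5.9  0.3]
mm [46.   0.6 10.9] deg [-0.1  6.9  0.3]
mm [51.8  0.6 14.4] deg [-0.1  7.9  0.3]
mm [57.4  0.7 18.3] deg [-0.1  8.9  0.3]
mm [62.6  0.7 22.6] deg [-0.2  9.9  0.3]
```

Request:
send_rows(plan="0.004 0 0 0 0.5 0 0.005;0.008 0 0 0 1 0 0.005;0.014 0 0.001 0 2 0 0.005;0.02 0 0.002 0 3 0 0.005;0.027 0 0.003 0 4 0 0.005;0.034 0 0.005 0 5 0 0.005;0.04 0 0.008 0 6 0 0.005;0.046 0 0.011 0 7 0 0.005;0.052 0 0.0145 0 8 0 0.005;0.0575 0 0.0185 0 9 0 0.005")

```text
clock: 10.42
position: [0.5479, -0.2214, 0.0425]
tool_rot: [-3.136, 0.504, -3.125]
force: [-3.3, -4.0, 6.0]
grip_width: 0.0133
finger_force: 48.2
```

Run:
```python
from arc import *
s=observe();print(s["grip_width"],s["finger_force"],s["force"],s["position"])
print(np.array(s["position"])-tcp(tab(.72),rot(.6,29)*flip))
arc(.72,29,[(.76,28.5),(.8,28),(.83,28)])
f=imaging.grab_frame("top")["color"][:,:,::-1];g=imaging.grab_frame("side")["color"][:,:,::-1]
cv2.imwrite("pics/c3.png",np.hstack([cv2.resize(f[60:240,240:400],None,fx=2.4,fy=2.4),cv2.resize(g[110:290,280:440],None,fx=2.4,fy=2.4)]))
```

```text
0.01328113781167062 48.2065486907959 [-3.346 -3.99   6.007] [ 0.548 -0.221  0.043]
[-0.002 -0.002  0.001]
mm [2.3 0.  2.5] deg [-0.1  0.4  0.3]
mm [4.5 0.1 5. ] deg [-0.1  0.9  0.3]
mm [5.9 0.1 7. ] deg [-0.1  0.9  0.3]
```

View pics/c3.png

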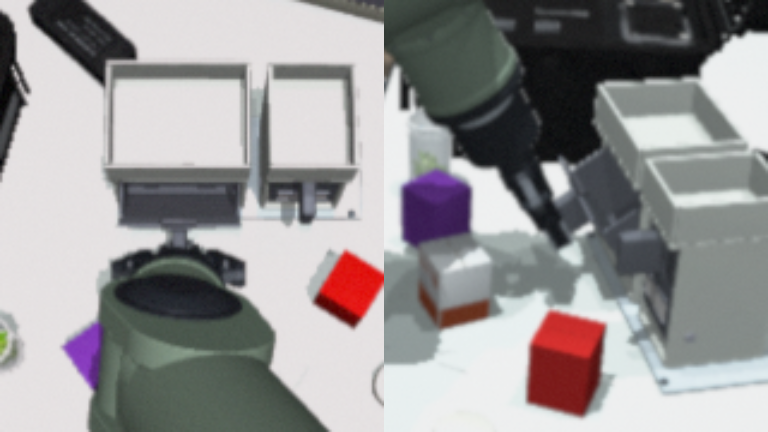

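Request:
send_rows(plan="0.002 0 0.0025 0 0.5 0 0.005;0.0045 0 0.005 0 1 0 0.005;0.006 0 0.007 0 1 0 0.005;0.006 0 0.007 0 1 0 0.005;0.005 0 0.0055 0 1 0 0.045;0.005 0 0.0055 0 1 0 0.045;0.005 0 0.0055 0 1 0 0.045;0.005 0 0.0055 0 1 0 0.045;0.005 0 -0.015 0 1 0 0.045;0.005 0 -0.035 0 1 0 0.045")

```text
clock: 11.35
position: [0.5261, -0.2194, 0.0698]
tool_rot: [-3.141, 0.486, -3.125]
force: [-0.2, 0.5, 0.1]
grip_width: 0.0452
finger_force: 0.0
```

```bash
cat > plan2.py <<'E'
from nxt import *
CAR=np.array([.434,-.260,0.]);CY=13.
def pick(t,h=.048,up=0): 
    r=rot(CY,t)*flip; return tcp(CAR+[0,0,h+up],r),r
def binpt(v,ph=.8):
    c,s=np.cos(ph),np.sin(ph); x,y,z=v
    return PIV+R.from_euler("z",.6,degrees=True).apply([x*c-z*s,y,z*c+x*s])
def place(t,h=.048,gap=.002,back=0,xc=.0115):
    r=rot(.6,45.84+t)*flip; return tcp(binpt([xc,0,-.004+h+gap+back]),r),r
E
python3 - <<'E'
from plan2 import *
s=observe();print(s["grip_width"],s["force"],s["position"])
p0,r0=cur(); up=(p0-r0.apply([0,0,.14]),r0)
for t in(-12,-6,0,6):
    print("tilt",t); run(up,pick(t,up=.11),pick(t),pick(t,up=.12),place(t,back=.11),place(t))
E
```

```text
0.045176460897712406 [-0.197  0.524  0.142] [ 0.526 -0.219  0.07 ]
tilt -12
q [ 0.954  0.691 -0.722  2.197  1.885  0.232  0.203] p [ 0.525 -0.22   0.069]
mm [  -0.8    0.3 -140.1] deg [0. 0. 0.]
    [ 1.332  0.426 -1.054  2.241  0.69   0.277  1.363] marg 0.117 err mm 0.0 rot 0.0
mm [ 52.8 -39.9  33.1] deg [ -1.7  39.7 -12.2]
    [ 0.988  0.704 -0.926  1.843  0.683  1.161  1.552] marg 0.574 err mm 0.0 rot 0.0
mm [-22.9   0.  107.6] deg [0. 0. 0.]
    [ 0.916  0.863 -0.818  1.891  0.843  1.006  1.427] marg 0.539 err mm 0.0 rot 0.0
mm [  24.9   -0.  -117.4] deg [0. 0. 0.]
    [ 0.994  0.69  -0.934  1.836  0.669  1.176  1.563] marg 0.566 err mm 0.0 rot 0.0
mm [-102.9   17.6  -13.4] deg [  2.4 -45.7  12.5]
    [ 1.067  0.562 -0.815  2.231  1.928  0.16   0.141] marg 0.0 err mm 0.5 rot 0.002
mm [-22.9   0.  107.6] deg [0. 0. 0.]
    [ 0.974  0.829 -0.841  2.088  2.033  0.344  0.11 ] marg 0.184 err mm 0.0 rot 0.0
tilt -6
q [ 0.954  0.691 -0.722  2.197  1.885  0.232  0.203] p [ 0.525 -0.22   0.069]
mm [  -0.8    0.3 -140.1] deg [0. 0. 0.]
    [ 1.332  0.426 -1.054  2.241  0.69   0.277  1.363]
[... 1659 characters left out ...]
054  2.241  0.69   0.277  1.363] marg 0.117 err mm 0.0 rot 0.0
mm [ 47.9 -38.7  36.1] deg [ -3.6  21.7 -11.6]
    [ 1.214  0.634 -1.026  2.015  0.701  0.793  1.601] marg 0.415 err mm 0.0 rot 0.0
mm [ 11.5   0.  109.4] deg [0. 0. 0.]
    [ 1.066  0.783 -0.822  2.072  0.95   0.601  1.402] marg 0.358 err mm 0.0 rot 0.0
mm [ -12.5   -0.  -119.3] deg [0. 0. 0.]
    [ 1.225  0.62  -1.04   2.008  0.679  0.809  1.618] marg 0.422 err mm 0.0 rot 0.0
mm [-100.8   16.7   14.6] deg [  6.2 -45.7  11.1]
    [ 1.448  0.961 -1.266  2.38   2.575  0.586 -0.161] marg 0.05 err mm 0.0 rot 0.0
mm [ 11.5   0.  109.4] deg [0. 0. 0.]
    [ 1.263  1.166 -1.152  2.224  2.652  0.681 -0.114] marg 0.206 err mm 0.0 rot 0.0
```

Request:
send_rows(plan="0 0 -0.035 0 0 0 0.045;0 0 -0.07 0 0 0 0.06;0 0 -0.105 0 0 0 0.085;0 0 -0.14 0 0 0 0.085;0 0 -0.14 0 0 0 0.085;0 0 -0.14 0 0 0 0.085")

```text
clock: 11.85
position: [0.4683, -0.2228, 0.1823]
tool_rot: [-3.136, 0.488, -3.126]
force: [-0.6, -0.4, 0.1]
grip_width: 0.0848
finger_force: 0.0
```

Run:
```python
from plan2 import *
# carton check while the arm is off it, and the bin stop
run(pick(0,up=.11),pick(0))
f=imaging.grab_frame("top")["color"][:,:,::-1];g=imaging.grab_frame("side")["color"][:,:,::-1]
cv2.imwrite("pics/c4.png",np.hstack([cv2.resize(f[60:240,240:400],None,fx=2.4,fy=2.4),cv2.resize(g[110:290,280:440],None,fx=2.4,fy=2.4)]))
```

```text
q [ 1.338  0.485 -1.093  2.239  0.929  0.304  1.136] p [ 0.468 -0.223  0.182]
mm [ 50.3 -36.6  21.7] deg [ -3.3  27.8 -11.9]
    [ 1.202  0.709 -1.11   1.956  0.776  0.984  1.51 ] marg 0.39 err mm 0.0 rot 0.0
mm [ -0.   0. 110.] deg [0. 0. 0.]
    [ 1.093  0.86  -0.948  2.01   0.993  0.826  1.349] marg 0.42 err mm 0.0 rot 0.0
```

View pics/c4.png

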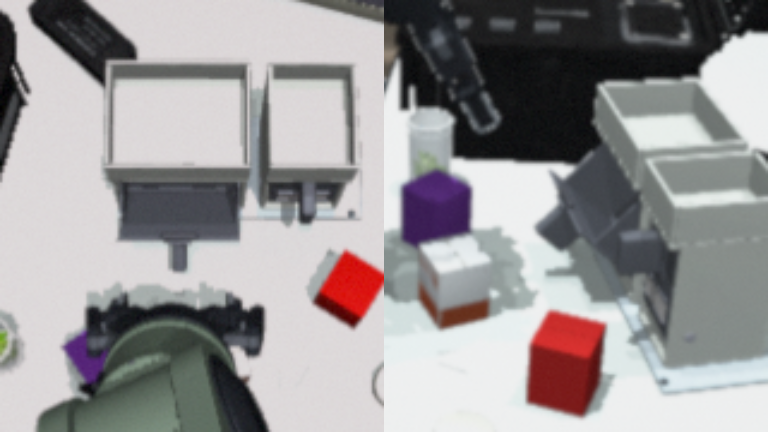

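The wide bin stays fully tipped (panel edge at top-crop row 238; tab at (178,255)), carton undisturbed. Check the open angle against prediction and go over the carton.

Request:
send_rows(plan="0.05 -0.037 0.022 -3.3 27.8 -11.9 0.085;0.05 -0.037 0.022 -3.3 27.8 -11.9 0.085;0.05 -0.037 0.022 -3.3 27.8 -11.9 0.085;0.05 -0.037 0.022 -3.3 27.8 -11.9 0.085;0.05 -0.037 0.022 -3.3 27.8 -11.9 0.085;0.05 -0.037 0.022 -3.3 27.8 -11.9 0.085;0.05 -0.037 0.022 -3.3 27.8 -11.9 0.085")

```text
clock: 12.53
position: [0.4358, -0.2606, 0.1379]
tool_rot: [3.141, 0.002, -2.917]
force: [-0.1, 0.0, -0.2]
grip_width: 0.0853
finger_force: 0.0
```

Run:
```python
from plan2 import *
run(pick(0,up=.11),pick(0))
f=imaging.grab_frame("top")
for v in([-.016,.06,.088],[-.02,-.06,.088],[-.060,0,.086],[-.06,0,.046]): u=proj(f,binpt(v));print(v,u,(u-[240,60])*2.4)
```

```text
q [ 1.2    0.715 -1.11   1.955  0.782  0.983  1.504] p [ 0.436 -0.26   0.138]
mm [ 1.5  0.7 -1.8] deg [ 0.   0.1 -0.1]
    [ 1.203  0.711 -1.113  1.956  0.778  0.986  1.508] marg 0.387 err mm 0.0 rot 0.0
mm [ -0.   0. 110.] deg [0. 0. 0.]
    [ 1.095  0.862 -0.951  2.01   0.995  0.828  1.347] marg 0.42 err mm 0.0 rot 0.0
[-0.016, 0.06, 0.088] [289.539 159.2  ] [118.895 238.081]
[-0.02, -0.06, 0.088] [340.195 160.544] [240.469 241.305]
[-0.06, 0, 0.086] [315.177 174.181] [180.424 274.034]
[-0.06, 0, 0.046] [315.475 165.341] [181.139 252.819]
```

Request:
send_rows(plan="0.0015 0 0.02 0 0 0 0.085;0.0015 0 0.04 0 0 0 0.085;0.0015 0 0.06 0 0 0 0.085;0.0015 0 0.08 0 0 0 0.085;0.0015 0 0.1 0 0 0 0.085;0.0015 0 0.108 0 0 0 0.085;0.0015 0 0.109 0 0 0 0.085;0.0015 0 0.109 0 0 0 0.045;0.0015 0 0.109 0 0 0 0.045;0.0015 0 0.109 0 0 0 0.045", grip_force=30)

```text
clock: 13.42
position: [0.4344, -0.2618, 0.0308]
tool_rot: [-3.141, 0.002, -2.918]
force: [-4.2, 2.9, 33.9]
grip_width: 0.052
finger_force: 32.3
```

Request:
send_rows(plan="0 0 0 0 0 0 0.045;0 0 0 0 0 0 0.045;0 0 0 0 0 0 0.045;0 0 0 0 0 0 0.045")

```text
clock: 13.75
position: [0.4344, -0.2617, 0.0308]
tool_rot: [-3.141, 0.002, -2.918]
force: [-1.5, 0.3, 7.0]
grip_width: 0.0514
finger_force: 30.7
```

Run:
```python
from plan2 import *
s=observe();print(s["grip_width"],s["finger_force"],s["force"],s["position"])
run(pick(0,up=.12),place(0,back=.11),place(0))
```

```text
0.051395665955589614 30.68304419517517 [-1.494  0.268  7.03 ] [ 0.434 -0.262  0.031]
q [ 1.098  0.86  -0.952  2.01   0.993  0.828  1.349] p [ 0.434 -0.262  0.03 ]
mm [  -0.6    1.4 -118.8] deg [-0.   0.1 -0.2]
    [ 1.212  0.697 -1.125  1.949  0.759  1.     1.523] marg 0.375 err mm 0.0 rot 0.0
mm [-102.5   16.9    5.4] deg [  5.  -45.7  11.7]
    [ 1.414  0.882 -1.26   2.334  2.321  0.511 -0.008] marg 0.096 err mm 0.0 rot 0.0
mm [  0.   0. 110.] deg [0. 0. 0.]
    [ 1.229  1.101 -1.155  2.185  2.414  0.628  0.02 ] marg 0.245 err mm 0.0 rot 0.0
```

Request:
send_rows(plan="0 0 -0.02 0 0 0 0.045;0 0 -0.045 0 0 0 0.045;0 0 -0.07 0 0 0 0.045;0 0 -0.095 0 0 0 0.045;0 0 -0.12 0 0 0 0.045;0 0 -0.14 0 0 0 0.045;0 0 -0.14 0 0 0 0.045")

```text
clock: 14.33
position: [0.4353, -0.2619, 0.1737]
tool_rot: [-3.138, 0.004, -2.918]
force: [0.9, -0.3, -0.0]
grip_width: 0.0515
finger_force: 32.7
```

Run:
```python
from plan2 import *
s=observe();print(s["grip_width"],s["finger_force"],s["force"],s["position"])
run(place(0,h=.0495,back=.11),place(0,h=.0495))
```

```text
0.051491405749556234 32.672317028045654 [ 0.893 -0.251 -0.043] [ 0.435 -0.262  0.174]
q [ 1.236  0.666 -1.154  1.928  0.72   1.033  1.554] p [ 0.435 -0.262  0.173]
mm [-100.5   19.5   28.8] deg [  4.7 -45.4  11.6]
    [ 1.411  0.869 -1.25   2.336  2.336  0.501 -0.029] marg 0.094 err mm 0.0 rot 0.0
mm [  0.   0. 110.] deg [0. 0. 0.]
    [ 1.225  1.089 -1.145  2.188  2.425  0.62   0.001] marg 0.242 err mm 0.0 rot 0.0
```

Request:
send_rows(plan="-0.015 0.003 0.004 4.7 -45.4 11.6 0.045;-0.03 0.006 0.008 4.7 -45.4 11.6 0.045;-0.045 0.009 0.012 4.7 -45.4 11.6 0.045;-0.06 0.012 0.016 4.7 -45.4 11.6 0.045;-0.075 0.015 0.02 4.7 -45.4 11.6 0.045;-0.09 0.018 0.024 4.7 -45.4 11.6 0.045;-0.1 0.0195 0.028 4.7 -45.4 11.6 0.045;-0.1 0.0195 0.029 4.7 -45.4 11.6 0.045;-0.1 0.0195 0.029 4.7 -45.4 11.6 0.045;-0.1 0.0195 0.029 4.7 -45.4 11.6 0.045")

```text
clock: 15.17
position: [0.5213, -0.2233, 0.1368]
tool_rot: [-3.102, 0.675, -3.087]
force: [-0.1, -0.5, -4.0]
grip_width: 0.0516
finger_force: 32.6
```

Run:
```python
from plan2 import *
s=observe();print(s["grip_width"],s["finger_force"],s["force"],s["position"])
run(place(0,h=.0495,back=.11),place(0,h=.0495))
f=imaging.grab_frame("top")["color"][:,:,::-1];g=imaging.grab_frame("side")["color"][:,:,::-1]
cv2.imwrite("pics/c5.png",np.hstack([cv2.resize(f[60:240,240:400],None,fx=2.4,fy=2.4),cv2.resize(g[110:290,280:440],None,fx=2.4,fy=2.4)]))
```

```text
0.05160158522254879 32.58911669254303 [-0.122 -0.55  -4.037] [ 0.521 -0.223  0.137]
q [ 1.343  0.777 -1.184  2.29   2.045  0.433  0.2  ] p [ 0.521 -0.223  0.136]
mm [-12.    2.5  -1.8] deg [-0.5 -7.1  2. ]
    [ 1.442  0.924 -1.315  2.335  2.251  0.55   0.082] marg 0.095 err mm 0.0 rot 0.0
mm [  0.   0. 110.] deg [0. 0. 0.]
    [ 1.258  1.141 -1.208  2.187  2.364  0.664  0.101] marg 0.243 err mm 0.0 rot 0.0
```

View pics/c5.png

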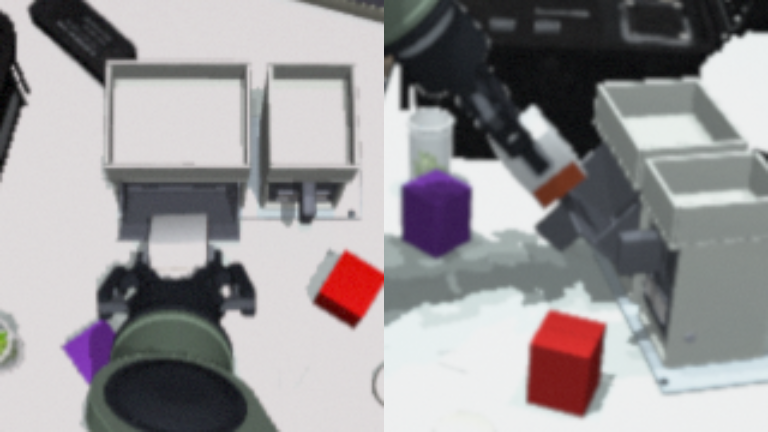

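Carton is held (side crop (548,160)) just above the panel edge of the open bin. Finish the alignment.

Request:
send_rows(plan="-0.012 0.0025 -0.002 -0.5 -7.1 2 0.045;-0.012 0.0025 -0.002 -0.5 -7.1 2 0.045;-0.012 0.0025 -0.002 -0.5 -7.1 2 0.045;-0.012 0.0025 -0.002 -0.5 -7.1 2 0.045")

```text
clock: 15.6
position: [0.5275, -0.2215, 0.1436]
tool_rot: [3.14, 0.791, -3.134]
force: [0.5, -0.1, -0.9]
grip_width: 0.0515
finger_force: 32.6
```

Run:
```python
from plan2 import *
s=observe();print(s["grip_width"],s["finger_force"],s["force"],s["position"])
run(place(0,h=.0495,back=.11),place(0,h=.0495))
```

```text
0.05146269856950511 32.61441707611084 [ 0.513 -0.088 -0.859] [ 0.527 -0.221  0.144]
q [ 1.441  0.918 -1.308  2.334  2.241  0.543  0.087] p [ 0.527 -0.222  0.143]
mm [-2.8  1.  -0. ] deg [-0.  -0.5 -0.1]
    [ 1.443  0.924 -1.315  2.335  2.25   0.55   0.083] marg 0.095 err mm 0.0 rot 0.0
mm [  0.   0. 110.] deg [0. 0. 0.]
    [ 1.258  1.141 -1.208  2.187  2.364  0.664  0.102] marg 0.243 err mm 0.0 rot 0.0
```

Request:
send_rows(plan="-0.004 0.001 0 0 -0.5 0 0.045;-0.004 0.001 0.012 0 -0.5 0 0.045;-0.004 0.001 0.024 0 -0.5 0 0.045;-0.004 0.001 0.036 0 -0.5 0 0.045;-0.004 0.001 0.048 0 -0.5 0 0.045;-0.004 0.001 0.06 0 -0.5 0 0.045;-0.004 0.001 0.072 0 -0.5 0 0.045;-0.004 0.001 0.084 0 -0.5 0 0.045;-0.004 0.001 0.094 0 -0.5 0 0.045;-0.004 0.001 0.1 0 -0.5 0 0.045")

```text
clock: 16.43
position: [0.6033, -0.219, 0.0763]
tool_rot: [3.139, 0.804, -3.134]
force: [-0.3, -0.2, 0.1]
grip_width: 0.0516
finger_force: 32.7
```

Run:
```python
from plan2 import *
s=observe();print(s["grip_width"],s["finger_force"],s["force"],s["position"])
run(place(0,h=.0495))
```

```text
0.05163682126095482 32.65944957733154 [-0.299 -0.151  0.064] [ 0.603 -0.219  0.076]
q [ 1.27   1.127 -1.218  2.2    2.361  0.661  0.094] p [ 0.603 -0.219  0.076]
mm [ 1.7 -0.8  8.7] deg [ 0.   0.2 -0.1]
    [ 1.258  1.14  -1.207  2.187  2.365  0.663  0.099] marg 0.243 err mm 0.0 rot 0.0
```

Request:
send_rows(plan="0 0 0.003 0 0 0 0.045;0.001 0 0.006 0 0 0 0.045;0.001 0 0.008 0 0 0 0.045;0.001 0 0.0095 0 0 0 0.045;0.001 0 0.0095 0 0 0 0.045")

```text
clock: 16.85
position: [0.6086, -0.2193, 0.07]
tool_rot: [3.14, 0.805, -3.134]
force: [-0.5, 0.2, -0.5]
grip_width: 0.0522
finger_force: 32.7
```

Run:
```python
from plan2 import *
s=observe();print(s["grip_width"],s["finger_force"],s["force"],s["position"])
run(place(0,h=.0495))
```

```text
0.052215446555766806 32.65956938266754 [-0.536  0.201 -0.5  ] [ 0.609 -0.219  0.07 ]
q [ 1.26   1.143 -1.211  2.189  2.371  0.667  0.095] p [ 0.608 -0.219  0.069]
mm [ 0.9 -0.4  0.5] deg [-0.   0.3 -0.1]
    [ 1.257  1.14  -1.207  2.187  2.365  0.663  0.099] marg 0.243 err mm 0.0 rot 0.0
```

Gentle last millimetres until the floor is felt.

Request:
send_rows(plan="0.001 0 0.001 0 0 0 0.045;0.001 0 0.002 0 0 0 0.045;0.001 0 0.002 0 0 0 0.045")

```text
clock: 17.1
position: [0.6093, -0.2193, 0.0679]
tool_rot: [3.14, 0.805, -3.134]
force: [0.3, 0.5, -0.9]
grip_width: 0.0512
finger_force: 32.7
```

Run:
```python
from plan2 import *
s=observe();print(s["grip_width"],s["finger_force"],s["force"],s["position"])
```

```text
0.05124341070754341 32.65979290008545 [ 0.295  0.531 -0.861] [ 0.609 -0.219  0.068]
```

Request:
send_rows(plan="0 0 0.001 0 0 0 0.045;0 0 0.002 0 0 0 0.045;0 0 0.002 0 0 0 0.045")

```text
clock: 17.35
position: [0.6106, -0.2191, 0.0669]
tool_rot: [3.141, 0.805, -3.133]
force: [-10.9, -0.4, 11.3]
grip_width: 0.0514
finger_force: 34.8
```

Run:
```python
from plan2 import *
s=observe();print(s["grip_width"],s["finger_force"],s["force"],s["position"])
```

```text
0.05142317321265636 34.84604358673096 [-10.948  -0.404  11.267] [ 0.611 -0.219  0.067]
```

Floor contact felt. Release with limited opening and back out.

Request:
send_rows(plan="0 0 -0.001 0 0 0 0.045;0 0 -0.001 0 0 0 0.056;0 0 -0.001 0 0 0 0.06;0 0 -0.001 0 0 0 0.064;0 0 -0.001 0 0 0 0.066;0 0 -0.001 0 0 0 0.066;0 0 -0.005 0 0 0 0.066;0 0 -0.012 0 0 0 0.066;0 0 -0.022 0 0 0 0.066;0 0 -0.034 0 0 0 0.066")

```text
clock: 18.18
position: [0.5855, -0.2191, 0.0906]
tool_rot: [3.139, 0.804, -3.134]
force: [-0.9, 0.4, 0.6]
grip_width: 0.0659
finger_force: 0.0
```

Request:
send_rows(plan="0 0 -0.015 0 0 0 0.066;0 0 -0.03 0 0 0 0.066;0 0 -0.045 0 0 0 0.066;0 0 -0.06 0 0 0 0.066;0 0 -0.08 0 0 0 0.066;0 0 -0.09 0 0 0 0.066;0 0 -0.09 0 0 0 0.066")

```text
clock: 18.77
position: [0.52, -0.2208, 0.1537]
tool_rot: [-3.139, 0.805, -3.131]
force: [1.1, -1.1, 0.1]
grip_width: 0.0662
finger_force: 0.0
```

Run:
```python
from plan2 import *
s=observe();print(s["grip_width"],s["finger_force"],s["force"],s["position"])
r3=rot(.6,30)*flip; o=tcp(tab(.8),r3)
run((o-r3.apply([0,0,.09]),r3),(o,r3))
f=imaging.grab_frame("top")["color"][:,:,::-1];g=imaging.grab_frame("side")["color"][:,:,::-1]
cv2.imwrite("pics/c6.png",np.hstack([cv2.resize(f[60:240,240:400],None,fx=2.4,fy=2.4),cv2.resize(g[110:290,280:440],None,fx=2.4,fy=2.4)]))
```

```text
0.06622537530184987 0.0 [ 1.131 -1.077  0.062] [ 0.52  -0.221  0.154]
q [ 1.471  0.902 -1.332  2.352  2.248  0.538  0.076] p [ 0.52  -0.221  0.153]
mm [39.3  1.2 16.3] deg [-0.1 16.1 -0. ]
    [ 1.159  0.652 -0.947  2.245  1.697  0.289  0.409] marg 0.129 err mm 0.0 rot 0.0
mm [ 0.  0. 90.] deg [0. 0. 0.]
    [ 1.104  0.913 -0.972  2.168  1.962  0.477  0.25 ] marg 0.262 err mm 0.0 rot 0.0
```

View pics/c6.png

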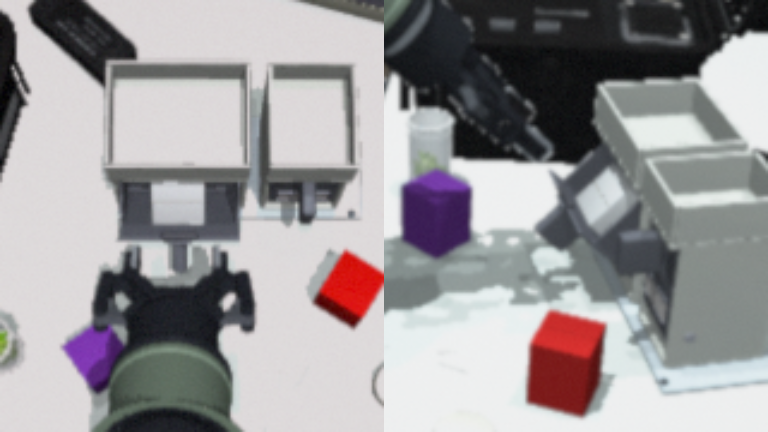

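The carton stands on the floor in the tipped bin (top crop (178,205), side crop (605,195)). Now to the tab.

Request:
send_rows(plan="0.01 0 -0.015 0 4 0 0.05;0.02 0.001 -0.01 0 8 0 0.045;0.03 0.001 0 0 12 0 0.045;0.039 0.001 0.01 0 16 0 0.045;0.039 0.001 0.016 0 16 0 0.045;0.039 0.001 0.016 0 16 0 0.045")

```text
clock: 19.37
position: [0.5077, -0.218, 0.1129]
tool_rot: [-3.141, 0.526, -3.128]
force: [-1.3, 1.2, 0.3]
grip_width: 0.0451
finger_force: 0.0
```

Run:
```python
from plan2 import *
r3=rot(.6,30)*flip; o=tcp(tab(.8),r3)
run((o,r3))
```

```text
q [ 1.148  0.654 -0.939  2.243  1.718  0.288  0.388] p [ 0.507 -0.218  0.112]
mm [ 2.4 -1.7 87.6] deg [0.  0.1 0.1]
    [ 1.1    0.909 -0.965  2.169  1.967  0.471  0.242] marg 0.261 err mm 0.0 rot 0.0
```

Request:
send_rows(plan="0.002 -0.002 0.02 0 0 0 0.045;0.002 -0.002 0.04 0 0 0 0.045;0.002 -0.002 0.055 0 0 0 0.045;0.002 -0.002 0.07 0 0 0 0.045;0.002 -0.002 0.08 0 0 0 0.045;0.002 -0.002 0.086 0 0 0 0.045;0.002 -0.002 0.086 0 0 0 0.005;0.002 -0.002 0.086 0 0 0 0.005;0.002 -0.002 0.086 0 0 0 0.005;0.002 -0.002 0.086 0 0 0 0.005", grip_force=35)

```text
clock: 20.2
position: [0.5471, -0.2213, 0.0384]
tool_rot: [3.141, 0.526, -3.133]
force: [-0.7, -1.4, -1.8]
grip_width: 0.0135
finger_force: 36.5
```

Request:
send_rows(plan="0 0 0 0 0 0 0.005;0 0 0 0 0 0 0.005;0 0 0 0 0 0 0.005")

```text
clock: 20.45
position: [0.5471, -0.2212, 0.0382]
tool_rot: [-3.142, 0.526, -3.133]
force: [-7.2, -3.7, 6.9]
grip_width: 0.0135
finger_force: 38.0
```

Run:
```python
from arc import *
s=observe();print(s["grip_width"],s["finger_force"],s["force"],s["position"],s["position"]-tcp(tab(.8),rot(.6,30)*flip))
arc(.8,30,[(.8-.08*k,30+.8*k) for k in range(1,11)]+[(-.03,38)])
p0,r0=cur();run(*[(tcp(tab(x),rot(.6,38-10*x)*flip),rot(.6,38-10*x)*flip) for x in(.6,.4,.2,0)],n=4)
```

```text
0.013535935305091472 37.99376964569092 [-7.239 -3.714  6.883] [ 0.547 -0.221  0.038] [-0.002 -0.002  0.003]
mm [-4.5 -0.  -5. ] deg [-0.1 -0.7 -0.1]
mm [-9.4 -0.  -9.6] deg [-0.1 -1.5 -0.1]
mm [-14.6  -0.  -13.8] deg [-0.1 -2.3 -0.1]
mm [-20.2  -0.1 -17.6] deg [-0.1 -3.1 -0.1]
mm [-26.   -0.1 -21. ] deg [-0.1 -3.9 -0.1]
mm [-32.1  -0.1 -24. ] deg [-0.1 -4.7 -0.1]
mm [-38.4  -0.2 -26.4] deg [-0.1 -5.5 -0.1]
mm [-44.9  -0.2 -28.4] deg [-0.1 -6.3 -0.1]
mm [-51.6  -0.2 -29.9] deg [-0.1 -7.1 -0.1]
mm [-58.3  -0.3 -30.8] deg [-0.1 -7.9 -0.1]
mm [-60.7  -0.3 -31. ] deg [-0.1 -7.9 -0.1]
q [ 1.108  0.903 -0.967  2.173  1.968  0.467  0.242] p [ 0.547 -0.221  0.038]
mm [-13.    1.9  -8.5] deg [-0.1 -1.9 -0.1]
    [ 1.128  0.897 -0.998  2.179  1.997  0.471  0.218] marg 0.251 err mm 0.0 rot 0.0
mm [-14.4  -0.1  -8.8] deg [ 0. -2.  0.]
    [ 1.15   0.89  -1.029  2.182  2.023  0.471  0.197] marg 0.248 err mm 0.0 rot 0.0
mm [-16.   -0.1  -5.4] deg [ 0. -2.  0.]
    [ 1.167  0.89  -1.059  2.178  2.05   0.475  0.178] marg 0.252 err mm 0.0 rot 0.0
mm [-16.9  -0.1  -1.6] deg [ 0. -2.  0.]
    [ 1.178  0.898 -1.086  2.169  2.081  0.483  0.16 ] marg 0.261 err mm 0.0 rot 0.0
```

Request:
send_rows(plan="-0.0022 0 -0.0025 0 -0.4 0 0.005;-0.0045 0 -0.005 0 -0.7 0 0.005;-0.007 0 -0.0073 0 -1.1 0 0.005;-0.0094 0 -0.0096 0 -1.5 0 0.005;-0.012 0 -0.0117 0 -1.9 0 0.005;-0.0146 0 -0.0138 0 -2.3 0 0.005;-0.0174 0 -0.0157 0 -2.7 0 0.005;-0.0202 0 -0.0176 0 -3.1 0 0.005;-0.023 0 -0.0193 0 -3.5 0 0.005;-0.026 0 -0.021 0 -3.9 0 0.005")

```text
clock: 21.28
position: [0.5594, -0.2211, 0.0694]
tool_rot: [3.141, 0.594, -3.133]
force: [2.9, -5.0, -6.6]
grip_width: 0.0135
finger_force: 34.1
```

Run:
```python
from arc import *
s=observe();print(s["grip_width"],s["finger_force"],s["force"],s["position"],s["position"]-tcp(tab(.4),rot(.6,34)*flip))
arc(.4,34,[(.4-.04*k,34+.4*k) for k in range(1,11)]+[(-.03,38),(-.06,38)])
```

```text
0.013505945324352876 34.14326012134552 [ 2.921 -5.021 -6.643] [ 0.559 -0.221  0.069] [-0.002 -0.002  0.003]
mm [-3.1 -0.  -1.3] deg [-0.  -0.4 -0.1]
mm [-6.3 -0.  -2.5] deg [-0.  -0.8 -0.1]
mm [-9.5 -0.  -3.6] deg [-0.  -1.2 -0.1]
mm [-12.8  -0.1  -4.5] deg [-0.  -1.6 -0.1]
mm [-16.   -0.1  -5.4] deg [-0.  -2.  -0.1]
mm [-19.4  -0.1  -6.1] deg [-0.  -2.4 -0.1]
mm [-22.7  -0.1  -6.6] deg [-0.  -2.8 -0.1]
mm [-26.1  -0.1  -7.1] deg [-0.  -3.2 -0.1]
mm [-29.5  -0.2  -7.4] deg [-0.  -3.6 -0.1]
mm [-32.8  -0.2  -7.6] deg [-0.  -4.  -0.1]
mm [-35.3  -0.2  -7.6] deg [-0.  -4.  -0.1]
mm [-37.7  -0.2  -7.6] deg [-0.  -4.  -0.1]
```

Request:
send_rows(plan="-0.003 0 -0.0013 0 -0.4 0 0.005;-0.0063 0 -0.0025 0 -0.8 0 0.005;-0.0095 0 -0.0036 0 -1.2 0 0.005;-0.0128 0 -0.0045 0 -1.6 0 0.005;-0.016 0 -0.0054 0 -2 0 0.005;-0.0194 0 -0.0061 0 -2.4 0 0.005;-0.0227 0 -0.0066 0 -2.8 0 0.005;-0.026 0 -0.0071 0 -3.2 0 0.005;-0.0295 0 -0.0074 0 -3.6 0 0.005;-0.0328 0 -0.0076 0 -4 0 0.005")

```text
clock: 22.12
position: [0.5816, -0.221, 0.0936]
tool_rot: [3.141, 0.663, -3.134]
force: [-9.3, -5.1, -4.3]
grip_width: 0.0136
finger_force: 35.6
```

Request:
send_rows(plan="-0.001 0 0 0 0 0 0.005;-0.002 0 0 0 0 0 0.005;-0.002 0 0 0 0 0 0.005")

```text
clock: 22.37
position: [0.5831, -0.221, 0.0947]
tool_rot: [3.141, 0.662, -3.134]
force: [-5.7, -5.5, -4.5]
grip_width: 0.0137
finger_force: 35.3
```

Run:
```python
from arc import *
s=observe();print(s["grip_width"],s["finger_force"],s["force"],s["position"],s["position"]-tcp(tab(0),rot(.6,38)*flip))
```

```text
0.013725307631863653 35.32911837100983 [-5.677 -5.489 -4.479] [ 0.583 -0.221  0.095] [-0.001 -0.002  0.003]
```

Request:
send_rows(plan="-0.001 0 0.001 0 0 0 0.005;-0.003 0 0.002 0 0 0 0.005;-0.004 0 0.003 0 0 0 0.005;-0.004 0 0.003 0 0 0 0.005")

```text
clock: 22.7
position: [0.589, -0.221, 0.0964]
tool_rot: [-3.14, 0.665, -3.132]
force: [-16.4, -6.8, 23.6]
grip_width: 0.0139
finger_force: 41.4
```

Run:
```python
from arc import *
s=observe();print(s["grip_width"],s["finger_force"],s["force"],s["position"],s["position"]-tcp(tab(0),rot(.6,38)*flip))
```

```text
0.013858758397134577 41.447219252586365 [-16.434  -6.838  23.601] [ 0.589 -0.221  0.096] [ 0.005 -0.002  0.005]
```

Request:
send_rows(plan="0.003 0 -0.002 0 0 0 0.005;0.003 0 -0.002 0 0 0 0.045;0.003 0 -0.002 0 0 0 0.045;0.003 0 -0.002 0 0 0 0.045;0.003 0 -0.002 0 0 0 0.045;0.003 0 -0.02 0 0 0 0.045;0.003 0 -0.04 0 0 0 0.045;0.003 0 -0.065 0 0 0 0.045;0.003 0 -0.09 0 0 0 0.045;0.003 0 -0.09 0 0 0 0.045")

```text
clock: 23.53
position: [0.5298, -0.2212, 0.1669]
tool_rot: [-3.139, 0.664, -3.13]
force: [2.7, -0.8, 0.2]
grip_width: 0.0451
finger_force: 0.0
```

Run:
```python
from arc import *
s=observe();print(s["grip_width"],s["force"],s["position"],s["qpos"])
f=imaging.grab_frame("top")["color"][:,:,::-1];g=imaging.grab_frame("side")["color"][:,:,::-1]
cv2.imwrite("pics/topE.png",f);cv2.imwrite("pics/sideE.png",g)
t0=cv2.imread("pics/top0.png");s0=cv2.imread("pics/side0.png")
c=lambda a:cv2.resize(a[125:205,345:425],None,fx=3.5,fy=3.5)
d=lambda a:cv2.resize(a[115:165,280:400],None,fx=3.2,fy=3.2)
R1=np.hstack([c(s0),c(g)]);R2=np.hstack([d(t0),d(f)]);W=max(R1.shape[1],R2.shape[1])
p=lambda i:cv2.copyMakeBorder(i,0,0,0,W-i.shape[1],0);cv2.imwrite("pics/cE.png",np.vstack([p(R1),p(R2)]))
# tab position side: shift between start and now
T=cv2.cvtColor(s0,6)[172:192,360:374];Z=cv2.cvtColor(g,6)[160:205,345:390]
print(cv2.minMaxLoc(cv2.matchTemplate(Z,T,cv2.TM_CCOEFF_NORMED)))
```

```text
0.045086104477698855 [ 2.733 -0.844  0.203] [ 0.53  -0.221  0.167] [ 1.289  0.637 -1.097  2.251  1.899  0.284  0.232]
(-0.4769558310508728, 0.9420489072799683, (23, 0), (13, 13))
```

View pics/cE.png

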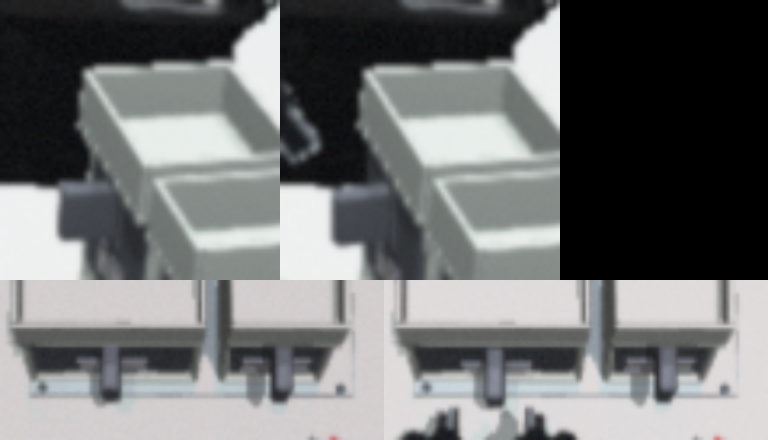

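The picture's tab sits ~2 px (≈5 mm) farther out and 1 px lower than at the start (side template (13,13) vs (15,12)), so the bin leans on its catch, not clicked. I'll push the tab's outer end with shut fingers.

Run:
```python
from arc import *
run(([.52,-.2195,.155],r1),([.515,-.2195,.097],r1),([.56,-.2195,.097],r1))
```

```text
q [ 1.287  0.644 -1.096  2.249  1.903  0.289  0.23 ] p [ 0.531 -0.222  0.164]
mm [14.   2.4  0.8] deg [-0.1  0.  -0. ]
    [ 1.318  0.678 -1.131  2.275  1.958  0.327  0.196] marg 0.155 err mm 0.0 rot 0.0
mm [39.6  0.1 42.6] deg [0. 0. 0.]
    [ 1.325  0.881 -1.163  2.307  2.152  0.506  0.12 ] marg 0.123 err mm 0.0 rot 0.0
mm [-35.5  -0.5  27.7] deg [0. 0. 0.]
    [ 1.232  0.885 -1.119  2.217  2.092  0.489  0.154] marg 0.213 err mm 0.0 rot 0.0
```

Request:
send_rows(plan="0.014 0.0024 0 0 0 0 0.01;0.03 0.0024 0.01 0 0 0 0;0.04 0.0024 0.02 0 0 0 0;0.05 0.0024 0.035 0 0 0 0;0.0535 0.0024 0.0435 0 0 0 0;0.0535 0.0024 0.0435 0 0 0 0;0.0535 0.0024 0.0435 0 0 0 0")

```text
clock: 24.22
position: [0.516, -0.2177, 0.0963]
tool_rot: [3.137, 0.663, -3.135]
force: [0.6, 0.0, 0.2]
grip_width: 0.0004
finger_force: 0.0
```

Request:
send_rows(plan="-0.0035 0 0.003 0 0 0 0;-0.0075 0 0.006 0 0 0 0;-0.0115 0 0.009 0 0 0 0;-0.0155 0 0.012 0 0 0 0;-0.0195 0 0.015 0 0 0 0;-0.0195 0 0.015 0 0 0 0")

```text
clock: 24.72
position: [0.5414, -0.2184, 0.0976]
tool_rot: [3.141, 0.664, -3.132]
force: [0.6, 0.7, -0.3]
grip_width: -0.0001
finger_force: 0.0
```

```bash
cat > st.py <<'E'
from arc import *
s=observe();print(s["clock"],s["grip_width"],s["force"],s["position"])
g=imaging.grab_frame("side")["color"]
s0=cv2.imread("pics/side0.png")
T=cv2.cvtColor(s0,6)[172:192,362:374];Z=cv2.cvtColor(g,7)[160:205,345:390]
m=cv2.matchTemplate(Z,T,cv2.TM_CCOEFF_NORMED);print(cv2.minMaxLoc(m)[1::2],"shut is (17,12)")
E
python3 st.py
```

```text
24.7167 -9.69413788499697e-05 [ 0.63   0.706 -0.255] [ 0.541 -0.218  0.098]
(0.9137691855430603, (18, 13)) shut is (17,12)
```

Request:
send_rows(plan="-0.0015 0 0.0012 0 0 0 0;-0.003 0 0.0025 0 0 0 0;-0.0045 0 0.0037 0 0 0 0;-0.006 0 0.005 0 0 0 0;-0.0075 0 0.006 0 0 0 0;-0.0075 0 0.006 0 0 0 0")

```text
clock: 25.27
position: [0.5501, -0.2183, 0.097]
tool_rot: [3.14, 0.663, -3.133]
force: [-0.2, 0.0, -0.5]
grip_width: 0.0001
finger_force: 0.0
```

```bash
python3 st.py
```

```text
25.2667 0.00010086503987478649 [-0.237  0.025 -0.492] [ 0.55  -0.218  0.097]
(0.9124066829681396, (18, 13)) shut is (17,12)
```

Request:
send_rows(plan="-0.0015 0 0.0012 0 0 0 0;-0.003 0 0.0025 0 0 0 0;-0.0045 0 0.0037 0 0 0 0;-0.006 0 0.005 0 0 0 0;-0.006 0 0.005 0 0 0 0")

```text
clock: 25.73
position: [0.5554, -0.2182, 0.0953]
tool_rot: [3.14, 0.659, -3.134]
force: [-18.9, -0.3, 3.9]
grip_width: -0.0003
finger_force: 9.6
```

```bash
python3 st.py
```

```text
25.7333 -0.00027294493058515387 [-18.865  -0.266   3.912] [ 0.555 -0.218  0.095]
(0.9965213537216187, (17, 12)) shut is (17,12)
```

Request:
send_rows(plan="-0.0008 0 0.0006 0 0 0 0;-0.0008 0 0.0006 0 0 0 0;0.006 0 -0.005 0 0 0 0;0.016 0 -0.013 0 0 0 0;0.03 0 -0.03 0 0 0 0;0.03 0 -0.06 0 0 0 0;0.03 0 -0.09 0 0 0 0;0.03 0 -0.12 0 0 0 0;0.03 0 -0.12 0 0 0 0;0.03 0 -0.12 0 0 0 0")

```text
clock: 26.62
position: [0.4598, -0.2206, 0.1739]
tool_rot: [-3.137, 0.664, -3.131]
force: [1.4, -0.2, -0.5]
grip_width: -0.0003
finger_force: 0.0
```

```bash
python3 st.py
python3 - <<'E'
from arc import *
g=imaging.grab_frame("side")["color"][:,:,::-1];s0=cv2.imread("pics/side0.png")
def m(x0,y0,x1,y1):
    T=cv2.cvtColor(s0,6)[y0:y1,x0:x1];Z=cv2.cvtColor(g,6)[y0-10:y1+10,x0-10:x1+10]
    return cv2.minMaxLoc(cv2.matchTemplate(Z,T,cv2.TM_CCOEFF_NORMED))[1::2]
print("narrow tab",m(377,204,392,226),"timer",m(238,278,280,312),"lid",m(298,282,328,304),"cup",m(292,155,310,180),"(10,10)=same")
E
```

```text
26.6167 -0.00026309074384623456 [ 1.354 -0.229 -0.55 ] [ 0.46  -0.221  0.174]
(0.9981071949005127, (17, 12)) shut is (17,12)
narrow tab (0.9980166554450989, (10, 10)) timer (0.9996989369392395, (10, 10)) lid (0.9996940493583679, (10, 10)) cup (0.9523130655288696, (10, 10)) (10,10)=same
```

```bash
python3 -c "
from workcell import bot
print(bot.job_done())"
```

```text
the job is handed in; nothing more can be done
None
```

The carton is in the wide bin and the bin is pushed shut after a second push; it was last seen standing with the bin tipped, since the tray hides it now. The tab is back where it started, the narrow bin, timer, cup and lid look unmoved, and I handed the job in at about 27 s.

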